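# Load keypads into the swing jig and roll their key caps home

## Robot

A 6-joint arm with a two-finger parallel gripper is mounted at the origin on the work surface. World frame = base frame: x ahead of the robot, y to its left, z up, the work surface at z = 0. Lengths are in mm, angles in rad, forces in N, time in s.
With the tool pointing down it reaches from about 350 to 775 mm from the base axis. Payload 7.3 kg.
Tool frame: the origin (TCP) lies at the very end of the fingers, on their centre line; the grasp point (between the pads) lies 19 mm behind it; z points along the fingers, y is the line along which they close (so a half turn about z gives the same grasp; the last joint's range is limited). The gripper opens to 92 mm and grips with 3 to 60 N. Pads are 19 mm wide; open, the fingers measure 130 mm over their backs; the gripper's body (75 mm by 190 mm) begins 47 mm behind the grasp point.
Start: joints at [-1.335, 0.342, 1.524, -0, 1.275, -0.146], TCP at [195.634, -487.209, 226.741] pointing down, gripper open.
Joint ranges: [-2.53, 2.53], [-0.77, 2.02], [0.04, 2.7], [-1, 4.14], [0.28, 2.66], [-3.11, 3.11]. Speed limits (rad/s): [2.57, 2.57, 3.14, 3.14, 3.14, 3.14].

## Interface

Orientations are given as [roll, pitch, yaw] about the fixed x, y, z axes, in that order (R = Rz(yaw) Ry(pitch) Rx(roll)).
In Python, from plant import bot gives the robot as it stands.
- The arm moves only by the tool jog_arm, never from a script. Its argument "targets" is a list of rows, each an object with "xyz": the shift along the tool's x, y, z as a fraction of full scale, a list of three; "spin": the turn about the tool's z as a fraction of full scale. In form: [{"xyz": [x, y, z], "spin": spin}, ...]. A call has exactly 10 rows; each row shifts and turns the commanded pose from where the row before left it, along the tool's axes as they then stand; what a row does not reach is not made up. Full scale, the value 1, is 80 mm for a shift and 0.1 rad for a turn. A row lasts 1/8 s, in which the tool goes at most 62.5 mm and 10.7 degrees, less where a joint would pass 70% of its speed; a pose out of reach is approached as far as the arm can. A call with a number of a shift or a turn outside -1 to 1 is refused whole. A call with a gripper value outside its range is refused whole. "gripper" is the opening in per cent of the stroke, from 0 (shut) to 100 (fully open), set as the call begins (left out, the last holds). The fingers move at their own pace and stop on an object; the grip force is fixed at half the most. Time passes only in rows, so rows that do not move let the fingers close, or fill a call up. It gives the time, the measured TCP pose, the force, the opening and the grip force at its end, in the units of the state.
- bot.get_obs(): the state, without advancing time (a new reading comes with each control period).
- bot.capture(name): name is "side" or "top"; returns the picture (400x640x3 uint8, blue, green, red); there is no depth.
- bot.get_calibration(name): a dict with "vfov" (degrees; the focal length in pixels is half the picture's height over the tangent of half this angle, whatever the lens; pixels are square), "cx", "cy" (the principal point, pixels), "eye" and "rotation" of the camera in the world. Camera axes: x right, y down, z forward; pixel columns grow to the right and rows downward; lengths in mm; the calibration is good to about 2 mm. A picture is of the moment at which its call begins. get_calibration takes no time and is no camera call.
- bot.close_job(): hands the job in; it is judged then, once.
The state is a dict: "time": time; "joint_positions": joint angles; "dq": joint speeds; "tau": joint torques, N m; "tool_pos": TCP position; "tcp_rot": TCP orientation; "contact_force": force on the tool from outside, world axes, zero at the start; "moment": the same for the moment, N m; "grip_width": finger opening in mm; "finger_force": force on a finger pad.
Only numpy, scipy, OpenCV 4.12 (cv2) and the standard library are available. Lean on these libraries where they do the work, as an engineer would, in place of code of your own. Each camera call takes 0.05 s, during which the arm holds its last target. There are 200 camera calls.

## Task

Take every keypad from the carrying tray and lay it, caps up, in a pocket of the swing jig while the jig is out at its loading heading, then push the jig's plate near its free corner so that it swings on its pivot bolt right up to the stop post. Take the sprung hand roller from its rest and, with the plate at its stop, run it along the keypads in continuous strokes with steady, moderate pressure until every key cap is fully home, never bearing hard and never pressing the caps with the fingers. Then stand the roller back in its rest and lay all the keypads flat, caps up, side by side in the tray again, leaving the plate at its stop and the other things on the bench undisturbed.

Things in the scene. Friction and masses are not known exactly. Their poses are not given: they have to be found in the camera images.
- pad1: Keypad: grey plastic housing 132 long (x) x 40 wide (y) x 26 mm tall (z), about 0.2 kg, lying in the tray at the robot's left, caps up; origin: centre of its underside, z up. Four white key caps 24 x 22 mm in a row along x at x = -43.5, -14.5, 14.5, 43.5 mm, their tops 34 mm above the underside when proud, 30 mm when home. Grip it across its width at mid-length. 2 or 3 of the 3 keypads are present (an absent one reads None all the time).
- pad1_key1 (a joint): How far cap 1 (from the -x end) of pad1 is pressed: 0 = 4 mm proud (start), 0.004 m = home. It needs about 5 N and stays where it is pushed.
- pad1_key2 (a joint): How far cap 2 (from the -x end) of pad1 is pressed: 0 = 4 mm proud (start), 0.004 m = home. It needs about 5 N and stays where it is pushed.
- pad1_key3 (a joint): How far cap 3 (from the -x end) of pad1 is pressed: 0 = 4 mm proud (start), 0.004 m = home. It needs about 5 N and stays where it is pushed.
- pad1_key4 (a joint): How far cap 4 (from the -x end) of pad1 is pressed: 0 = 4 mm proud (start), 0.004 m = home. It needs about 5 N and stays where it is pushed.
- pad2: Keypad: grey plastic housing 132 long (x) x 40 wide (y) x 26 mm tall (z), about 0.2 kg, lying in the tray at the robot's left, caps up; origin: centre of its underside, z up. Four white key caps 24 x 22 mm in a row along x at x = -43.5, -14.5, 14.5, 43.5 mm, their tops 34 mm above the underside when proud, 30 mm when home. Grip it across its width at mid-length. 2 or 3 of the 3 keypads are present (an absent one reads None all the time).
- pad2_key1 (a joint): How far cap 1 (from the -x end) of pad2 is pressed: 0 = 4 mm proud (start), 0.004 m = home. It needs about 5 N and stays where it is pushed.
- pad2_key2 (a joint): How far cap 2 (from the -x end) of pad2 is pressed: 0 = 4 mm proud (start), 0.004 m = home. It needs about 5 N and stays where it is pushed.
- pad2_key3 (a joint): How far cap 3 (from the -x end) of pad2 is pressed: 0 = 4 mm proud (start), 0.004 m = home. It needs about 5 N and stays where it is pushed.
- pad2_key4 (a joint): How far cap 4 (from the -x end) of pad2 is pressed: 0 = 4 mm proud (start), 0.004 m = home. It needs about 5 N and stays where it is pushed.
- pad3: Keypad: grey plastic housing 132 long (x) x 40 wide (y) x 26 mm tall (z), about 0.2 kg, lying in the tray at the robot's left, caps up; origin: centre of its underside, z up. Four white key caps 24 x 22 mm in a row along x at x = -43.5, -14.5, 14.5, 43.5 mm, their tops 34 mm above the underside when proud, 30 mm when home. Grip it across its width at mid-length. 2 or 3 of the 3 keypads are present (an absent one reads None all the time).
- pad3_key1 (a joint): How far cap 1 (from the -x end) of pad3 is pressed: 0 = 4 mm proud (start), 0.004 m = home. It needs about 5 N and stays where it is pushed.
- pad3_key2 (a joint): How far cap 2 (from the -x end) of pad3 is pressed: 0 = 4 mm proud (start), 0.004 m = home. It needs about 5 N and stays where it is pushed.
- pad3_key3 (a joint): How far cap 3 (from the -x end) of pad3 is pressed: 0 = 4 mm proud (start), 0.004 m = home. It needs about 5 N and stays where it is pushed.
- pad3_key4 (a joint): How far cap 4 (from the -x end) of pad3 is pressed: 0 = 4 mm proud (start), 0.004 m = home. It needs about 5 N and stays where it is pushed.
- swing (a joint): Angle of the jig's plate about its pivot bolt, rad, growing anticlockwise from above (free corner moving away from the robot): 0 to 0.1 at the start (loading heading), 0.55 against the stop post. It stays where it is left; friction 0.9 N m, so about 4 N at the free corner moves it. The steel stop post stands on the mat beyond the plate's far long edge.
- pocket1 (a point): Centre of the floor of pocket 1 of the plate (nearest the pivot), moving with the plate; x along the pocket's length (away from the robot), z up. The pocket is 138 x 46 mm, its aluminium walls 6 mm high and cut away at mid-length (70 mm) for the fingers; the floor is 20 mm above the mat. Any keypad may go in any pocket, either way round.
- pocket2 (a point): The same for the middle pocket, 74 mm from pocket 1 along -y.
- pocket3 (a point): The same for the pocket at the free end, 74 mm on. In this frame the black plate's long edge nearest the robot lies at x = -79 mm and its free end at y = -37 mm (so the free corner to push is the near right one), the pivot bolt at x = 55, y = 210 mm. The plate is 158 x 269 mm, its edges 7 to 20 mm above the mat.
- tray_in (a point): Centre of the inner floor of the carrying tray (black, fixed, low): floor 190 (x) x 340 (y) mm, 5 mm above the mat, walls 9 mm high above the floor; z up. The keypads start across it, about 95 mm apart along y, their x roughly along its x, and come back to it anywhere, flat on the floor.
- roller: Sprung hand roller, upright in its rest at the robot's right: steel fork 80 (x) x 46 (y) mm with two side cheeks, wooden grip on top 30 (x) x 40 (y) mm from 52 to 102 mm above the origin, about 0.3 kg. Origin: centre of the cheeks' underside, z up; rolls along x. Its wheel, 44 mm in diameter and 26 mm wide, turns about y and hangs with its lowest point 8 mm below the origin; it is sprung: it gives way upward from 6 N, 1 N more per mm, up to 7 mm (13 N), then is solid.
- rest_seat (a point): Seat of the roller's rest (black tray 110 x 66 mm, fixed): two rails 10 mm above the mat on which the cheeks stand, lips round them to 17 mm with 3 to 5 mm of play; x along its length, z up. A parked roller has its origin here, either way round.
- spool: Bystander: solder spool, 64 mm in diameter, 50 mm high; leave it alone. Origin: centre of its underside.
- partsbin: Bystander: small black parts bin 110 x 100 x 60 mm; leave it alone. Origin: centre of its underside.

How it is judged:
By the outcome, as a careful person would: the job done as asked, in the order asked, and still so for the second after the job is handed in, with the robot touching nothing.
Of pad1, pad2, pad3 only 2 to 3 are there at a start; the rules pass over those that are not, and their reading is None.
At some moment in a run one of pad1, pad2, pad3 may be knocked a few centimetres aside while the robot is not near it.
It also fails if it takes over 210 s, if anything falls off the work surface, if the arm or the gripper's body presses on something with over 40 N, if the wrist force passes 120 N, or if a joint passes its speed limit or range.

## Working session

There is one attempt and no reset: what is moved stays moved. The work goes in short steps, Python scripts to look and compute and a tool call to move; the robot and the scene stay as the last step left them, time stands still between calls to the robot, and variables do not carry over. Pictures are saved under pics/ and viewed, at most 14 in all, crops included, and the job is handed in when it is done.

Besides the shell and the picture viewer there is one more tool, called after "Call:" as a command line: name --argument value ..., lists and objects as JSON in quotes. jog_arm: Moves the arm, as the interface text tells. Shift numbers are shares of 80 mm and turn numbers shares of 0.1 rad, none past 1 either way. Its arguments: {"type":"object","properties":{"targets":{"type":"array","items":{"type":"object","properties":{"xyz":{"type":"array","items":{"type":"number"}},"spin":{"type":"number"}}}},"gripper":{"type":"number"}},"required":["targets"]}

```bash
mkdir -p pics; ls; python3 - <<'E'
from plant import bot
import cv2
print(bot.get_obs())
for n in("top","side"):
    print(n,bot.get_calibration(n)); cv2.imwrite(f"pics/{n}0.png",bot.capture(n))
E
```

```text
pics
{'time': 0.0, 'joint_positions': array([-1.33501190e+00,  3.42722913e-01,  1.52503290e+00, -1.32763325e-05,
        1.27543467e+00, -1.46014200e-01]), 'dq': array([ 1.00164171e-03,  1.84791619e-05, -8.92501278e-04,  1.00012137e-04,
       -2.10471358e-03, -1.07466217e-03]), 'tau': array([ 4.66926358e-04, -4.31242526e+01, -2.44216150e+01,  7.18640070e-02,
        5.60111320e-02, -1.38967848e-04]), 'tool_pos': array([ 195.51899376, -486.77431596,  226.03934435]), 'tcp_rot': array([-3.14000998e+00, -2.19916955e-04,  3.81802332e-01]), 'contact_force': array([ 0.05941687, -1.37925569,  0.34250441]), 'moment': array([ 0.00813288, -0.00476964, -0.01794374]), 'finger_force': 0.0, 'grip_width': 91.91168255912847}
top {'vfov': 51.524664797029516, 'cx': 312.53884035947823, 'cy': 200.34199536299275, 'eye': array([ 552.73749237,   12.19597623, 1114.10499668]), 'rotation': array([-3.10659384e+00, -2.96517455e-04, -1.54421083e+00])}
side {'vfov': 52.11024043666324, 'cx': 326.4418395667736, 'cy': 203.7712909235208, 'eye': array([383.7399076 , 915.02665145, 873.48867324]), 'rotation': array([-2.29290509,  0.01069128, -2.89207016])}
```

View pics/top0.png

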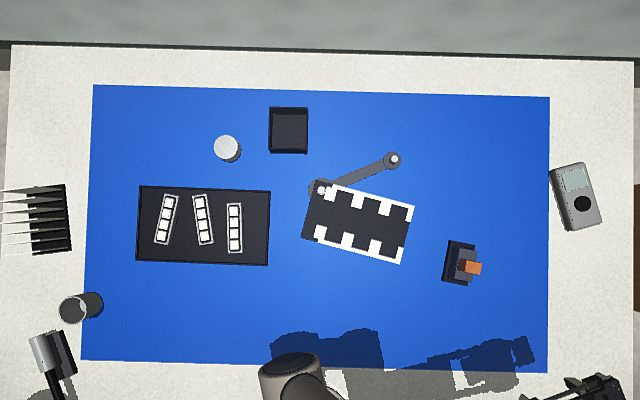

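View pics/side0.png

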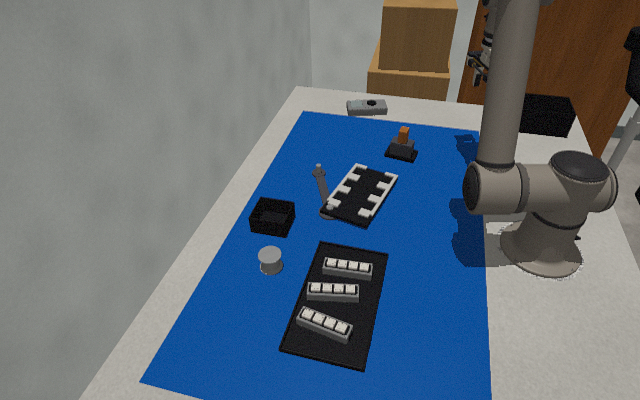

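The pictures show three keypads in the tray at top-view pixels (166,220), (203,219) and (235,228). The jig's white comb is centred near (360,225), with its pivot at (320,188) and the stop post at (393,159). The roller in its rest is at (462,263).

```bash
cat > h.py <<'E'
import numpy as np, cv2
from scipy.spatial.transform import Rotation as Ro
from plant import bot
def plane(n,uv,z):
    c=bot.get_calibration(n); f=200/np.tan(np.radians(c["vfov"]/2)); uv=np.atleast_2d(uv)
    d=np.c_[(uv[:,0]-c["cx"])/f,(uv[:,1]-c["cy"])/f,np.ones(len(uv))]@Ro.from_euler("xyz",c["rotation"]).as_matrix().T
    return c["eye"][:2]+d[:,:2]*((z-c["eye"][2])/d[:,2])[:,None]
def proj(n,p):
    c=bot.get_calibration(n); f=200/np.tan(np.radians(c["vfov"]/2))
    q=(np.atleast_2d(p)-c["eye"])@Ro.from_euler("xyz",c["rotation"]).as_matrix()
    return np.c_[c["cx"]+f*q[:,0]/q[:,2],c["cy"]+f*q[:,1]/q[:,2]]
def white(im,t=130):
    h=cv2.cvtColor(im,cv2.COLOR_BGR2HSV); return ((h[...,1]<60)&(h[...,2]>t)).astype(np.uint8)
def rect(P):
    (c,s,a)=cv2.minAreaRect(P.astype(np.float32).reshape(-1,1,2)); a=np.radians(a)
    if s[0]<s[1]: s=s[::-1]; a+=np.pi/2
    return np.array(c),np.array(s),(a+np.pi/2)%np.pi-np.pi/2   # centre, (long,short), heading of long side
def blobs(n,im,box,z,amin=15,t=130):
    x0,y0,x1,y1=box; m=np.zeros(im.shape[:2],np.uint8); m[y0:y1,x0:x1]=white(im,t)[y0:y1,x0:x1]
    k,l,st,ce=cv2.connectedComponentsWithStats(m)
    return [(st[i,4],ce[i],plane(n,ce[i],z)[0],np.argwhere(l==i)[:,::-1]) for i in range(1,k) if st[i,4]>=amin]
def go(xyz,yaw,frm=None):
    "tool-frame shift (fractions of 80 mm) after a spin (fractions of 0.1 rad)"
    o=bot.get_obs(); p=o["tool_pos"] if frm is None else np.array(frm[:3]); y0=o["tcp_rot"][2] if frm is None else frm[3]
    d=np.array(xyz)-p; c,s=np.cos(yaw),np.sin(yaw)
    sp=-((yaw-y0+np.pi/2)%np.pi-np.pi/2)/.1
    return np.round([d[0]*c+d[1]*s,d[0]*s-d[1]*c,-d[2]],1)/80,round(sp,2)
E
python3 - <<'E'
from h import *
np.set_printoptions(precision=1,suppress=True)
for n,b,bj in (("top",(130,180,275,270),(298,170,420,270)),("side",(280,240,390,370),(320,155,402,228))):
    im=cv2.imread(f"pics/{n}0.png")
    for t in (140,): 
        for a,c,p,_ in blobs(n,im,b,39,8,t): print(n,a,c,p)
    B=blobs(n,im,bj,26,15,150)
    print("jig",[(x[0],x[1],x[2]) for x in B])
    P=np.vstack([plane(n,x[3],26) for x in B if x[0]>30]); print(rect(P))
    h=cv2.cvtColor(im,cv2.COLOR_BGR2HSV); m=((h[...,0]>5)&(h[...,0]<20)&(h[...,1]>140)&(h[...,2]>90)).astype(np.uint8)
    if n=="side": m[:120]=0;m[165:]=0;m[:,:380]=0;m[:,430:]=0
    else: m[:,:400]=0; m[:,540:]=0
    print("grip",m.sum(), np.argwhere(m)[:,::-1].mean(0), np.argwhere(m)[:,::-1].min(0),np.argwhere(m)[:,::-1].max(0),plane(n,np.argwhere(m)[:,::-1].mean(0),90))
print("corners tray", plane("top",[[140,186],[270,191],[268,265],[136,260]],14))
im=cv2.imread("pics/top0.png"); cv2.imwrite("pics/c.png",np.hstack([cv2.resize(im[170:275,300:400],None,fx=4,fy=4),cv2.resize(im[225:330-0,425:525],None,fx=4,fy=4)])[:420])
E
```

```text
top 502 [165.3 218.8] [532.5 393. ]
top 505 [202.1 219.1] [534.1 297.7]
top 282 [233.9 222.1] [528.7 215.1]
top 72 [233.5 222. ] [528.8 216.1]
top 73 [233.5 233.1] [500.2 215.2]
top 86 [234.  244.5] [470.7 212.9]
jig [(np.int32(884), array([364.6, 199.7]), array([ 596.3, -123.8])), (np.int32(852), array([356.1, 245.1]), array([ 476.6, -104.1]))]
(array([ 537.8, -110.9]), array([257.1, 159.3]), np.float64(1.3342032260811294))
grip 183 [472.7 266.8] [465 260] [481 274] [[ 435.6 -385.2]]
side 61 [331.2 261.4] [556.8 221. ]
side 62 [342.1 263. ] [527.5 219.5]
side 62 [352.8 264.4] [498.9 217.5]
side 64 [363.9 266. ] [469.5 215.7]
side 73 [315.3 286.5] [575.9 310.2]
side 68 [326.8 286.8] [547.6 304.2]
side 72 [338.  287.4] [519.9 299.3]
side 72 [349.9 288.1] [490.5 294.1]
side 81 [307.3 313.3] [573.5 390.1]
side 84 [318.3 317.6] [545.1 395.1]
side 87 [329.4 322. ] [517.1 400.4]
side 87 [340.7 326.7] [488.7 406. ]
jig [(np.int32(317), array([344.3, 184.4]), array([ 596.5, -122.9])), (np.int32(336), array([378.2, 195.5]), array([479.1, -92.8]))]
(array([ 535.2, -120.1]), array([237.2, 157.6]), np.float64(1.3377745251029252))
grip 52 [403.2 130.2] [398 127] [408 141] [[ 440.4 -401.7]]
corners tray [[617.2 472.5]
 [613.1 126.6]
 [417.3 126. ]
 [421.2 475.1]]
```

View pics/c.png

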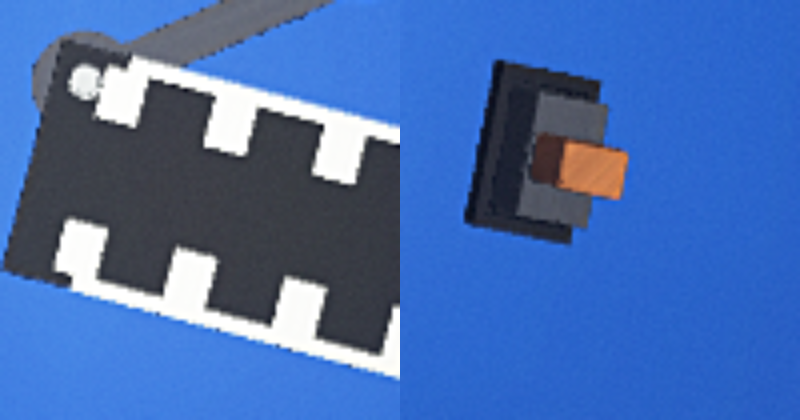

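The crop shows the comb teeth clearly. The bolt, at crop (85,82), merges into the upper comb and has to be left out. The rest's outline runs from crop (497,60) to (572,243), and the orange grip top is centred at crop (592,170).

```bash
cat >> h.py <<'E'
def jig(n,im,c0,th):
    "pocket2 centre and heading of plate x, from white comb edges near c0,th"
    X,Y=np.meshgrid(np.arange(640),np.arange(400)); P=plane(n,np.c_[X.ravel(),Y.ravel()],26)
    w=white(im,150).ravel()>0
    for _ in range(3):
        ex=np.array([np.cos(th),np.sin(th)]); ey=np.array([-ex[1],ex[0]]); q=(P-c0)
        u,v=q@ex,q@ey; ok=w&(np.abs(u)<90)&(np.abs(v)<112)
        # far and near outer edges: fit lines over v bins
        b=np.arange(-95,96,10); f=[];g=[]
        for a in b:
            s=ok&(np.abs(v-a)<5); f.append(np.sort(u[s])[-4:].mean()); g.append(np.sort(u[s])[:4].mean())
        kf,kg=np.polyfit(b,f,1),np.polyfit(b,g,1)
        th=th-(kf[0]+kg[0])/2; c0=c0+ex*(kf[1]+kg[1])/2
    q=P-c0; ex=np.array([np.cos(th),np.sin(th)]); ey=np.array([-ex[1],ex[0]]); u,v=q@ex,q@ey
    # teeth centres (walls between pockets at v=+-37): rows between 40 and 62
    r=[]
    for s0 in (37,-37):
        for side in (1,-1):
            s=w&(u*side>42)&(u*side<60)&(np.abs(v-s0)<28); r.append(v[s].mean()-s0)
    return c0+ey*np.mean(r),th,np.round(r,1),round(kf[1]-kg[1],1)
E
python3 - <<'E'
from h import *
np.set_printoptions(precision=1,suppress=True)
for n in("top","side"): print(n,jig(n,cv2.imread(f"pics/{n}0.png"),np.array([536,-120.]),-.235))
print("rest",(lambda P:(P,rect(P)))(plane("top",[[449.25,240],[475.2,245],[468,285.8],[441.3,280.5]],17)))
print("grip",plane("top",[[473,267.5]],112),plane("side",[[403.2,127.5]],112))
print("bolt",plane("top",[[321.2,190.5]],28), "post",plane("top",[[393,159]],[30]))
E
```

```text
top (array([ 533.2, -127.8]), np.float64(-0.23737147347420393), array([-7.9, -8.6, -8. , -8.3]), np.float64(155.4))
side (array([ 533.4, -126.2]), np.float64(-0.23068721573036424), array([-6.7, -6. , -6.6, -7.1]), np.float64(150.7))
rest (array([[ 496. , -350.7],
       [ 484.7, -419.4],
       [ 377.2, -401.8],
       [ 389.2, -331.4]]), (array([ 436.9, -375.8]), array([108.9,  71.4]), np.float64(-0.16863602075572537)))
grip [[ 436.4 -377.4]] [[ 441. -383.]]
bolt [[617.2  -9.2]] post [[ 704.9 -195.5]]
```

```bash
python3 -c "
from h import *
print(go((513,216.6,120),.06))"
```

```text
(array([ 4.48875, -8.53875,  1.32625]), np.float64(3.22))
```

Call:
jog_arm --targets '[{"spin": 0.8}, {"spin": 0.8}, {"spin": 0.8}, {"spin": 0.8}, {"xyz": [0.32, -0.61, 0.095]}, {"xyz": [0.32, -0.61, 0.095]}, {"xyz": [0.32, -0.61, 0.095]}, {"xyz": [0.32, -0.61, 0.095]}, {"xyz": [0.32, -0.61, 0.095]}, {"xyz": [0.32, -0.61, 0.095]}]' --gripper 62

```text
invalid input
```

Call:
jog_arm --targets '[{"xyz": [0.32, -0.61, 0.095]}, {"xyz": [0.32, -0.61, 0.095]}, {"xyz": [0.32, -0.61, 0.095]}, {"xyz": [0.32, -0.61, 0.095]}, {"xyz": [0.32, -0.61, 0.095]}, {"xyz": [0.32, -0.61, 0.095]}, {"xyz": [0.32, -0.61, 0.095]}, {"xyz": [0.32, -0.61, 0.095]}, {}, {}]'

```text
invalid input
```

```bash
python3 -c "
from h import *
o=bot.get_obs();print(o['tool_pos'],o['tcp_rot'],o['contact_force'],o['grip_width'])
print(go((513,216.6,10),.06))
im=bot.capture('top');cv2.imwrite('pics/top1.png',im);im2=bot.capture('side');cv2.imwrite('pics/side1.png',im2)
cv2.imwrite('pics/v1.png',np.hstack([im[130:330,100:400],im2[180:380,220:520]]))
print(proj('top',o['tool_pos'])-[100,130],proj('side',o['tool_pos'])-[220-300,180])"
```

```text
[ 195.55648216 -486.83572478  226.13407371] [-3.14027162e+00 -1.98163024e-04  3.81837352e-01] [-1.34452095  0.02768182  0.3616423 ] 91.94743269954301
(array([ 4.48875, -8.53875,  2.70125]), np.float64(3.22))
[[444.28591851 260.42686531]] [[561.92527023 -88.22173457]]
```

View pics/v1.png

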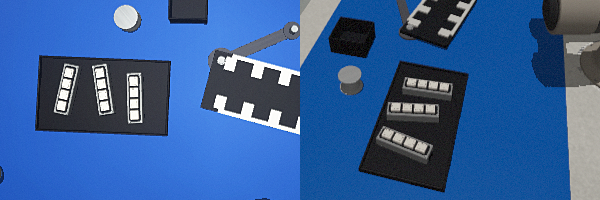

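The picture shows the arm hasn't moved; the calls were refused, most likely because every row needs both fields.

Call:
jog_arm --targets '[{"xyz": [0, 0, 0], "spin": 0.8}, {"xyz": [0, 0, 0], "spin": 0.8}, {"xyz": [0, 0, 0], "spin": 0.8}, {"xyz": [0, 0, 0], "spin": 0.8}, {"xyz": [0.32, -0.61, 0.095], "spin": 0}, {"xyz": [0.32, -0.61, 0.095], "spin": 0}, {"xyz": [0.32, -0.61, 0.095], "spin": 0}, {"xyz": [0.32, -0.61, 0.095], "spin": 0}, {"xyz": [0.32, -0.61, 0.095], "spin": 0}, {"xyz": [0.32, -0.61, 0.095], "spin": 0}]' --gripper 62

```text
time: 1.45
tool_pos: [331.3, -183.9, 181.0]
tcp_rot: [3.141, -0.001, 0.061]
contact_force: [0.1, 0.2, 0.2]
grip_width: 57.1
finger_force: 0.0
```

Call:
jog_arm --targets '[{"xyz": [0.32, -0.61, 0.095], "spin": 0}, {"xyz": [0.32, -0.61, 0.095], "spin": 0}, {"xyz": [0.32, -0.61, 0.095], "spin": 0}, {"xyz": [0.32, -0.61, 0.095], "spin": 0}, {"xyz": [0.32, -0.61, 0.095], "spin": 0}, {"xyz": [0.32, -0.61, 0.095], "spin": 0}, {"xyz": [0.32, -0.61, 0.095], "spin": 0}, {"xyz": [0.32, -0.61, 0.095], "spin": 0}, {"xyz": [0, 0, 0], "spin": 0}, {"xyz": [0, 0, 0], "spin": 0}]'

```text
time: 2.7
tool_pos: [510.6, 216.6, 119.8]
tcp_rot: [3.141, 0.001, 0.062]
contact_force: [1.0, -0.5, 0.6]
grip_width: 56.6
finger_force: 0.0
```

```bash
python3 -c "
from h import *
o=bot.get_obs();print(o['tool_pos'],o['tcp_rot'],o['contact_force'],o['grip_width'])
print(go((513,216.6,10),.06))
im=bot.capture('top');cv2.imwrite('pics/top1.png',im);im2=bot.capture('side');cv2.imwrite('pics/side1.png',im2)
cv2.imwrite('pics/v2.png',np.hstack([im[130:330,100:400],im2[180:380,220:520]]))
print(proj('top',o['tool_pos'])-[100,130],proj('side',o['tool_pos'])-[220-300,180])"
```

```text
[510.58875743 216.58183232 119.84479549] [3.14092654e+00 1.26655634e-03 6.24841755e-02] [ 1.03781222 -0.46639911  0.60605422] 56.59301282096952
(array([3.0000e-02, 1.2500e-03, 1.3725e+00]), np.float64(0.02))
[[126.62069242 100.18862048]] [[429.33986963  62.34907963]]
```

View pics/v2.png

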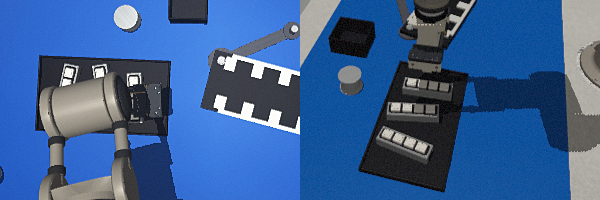

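The gripper is hovering squarely over the right-hand keypad, at crop (133,100) in the top view. The other two keypads haven't moved.

Call:
jog_arm --targets '[{"xyz": [0.03, 0, 0.3], "spin": 0}, {"xyz": [0, 0, 0.4], "spin": 0}, {"xyz": [0, 0, 0.3], "spin": 0}, {"xyz": [0, 0, 0.2], "spin": 0}, {"xyz": [0, 0, 0.1], "spin": 0}, {"xyz": [0, 0, 0.07], "spin": 0}, {"xyz": [0, 0, 0], "spin": 0}, {"xyz": [0, 0, 0], "spin": 0}, {"xyz": [0, 0, 0], "spin": 0}, {"xyz": [0, 0, 0], "spin": 0}]'

```text
time: 4.05
tool_pos: [513.7, 217.0, 11.0]
tcp_rot: [-3.142, -0.001, 0.062]
contact_force: [0.1, -0.2, 0.2]
grip_width: 56.9
finger_force: 0.0
```

Call:
jog_arm --targets '[{"xyz": [0, 0, 0], "spin": 0}, {"xyz": [0, 0, 0], "spin": 0}, {"xyz": [0, 0, 0], "spin": 0}, {"xyz": [0, 0, 0], "spin": 0}, {"xyz": [0, 0, -0.1], "spin": 0}, {"xyz": [0, 0, -0.3], "spin": 0}, {"xyz": [0, 0, -0.4], "spin": 0}, {"xyz": [0, 0, -0.2], "spin": 0}, {"xyz": [0, 0, 0], "spin": 0}, {"xyz": [0, 0, 0], "spin": 0}]' --gripper 10

```text
time: 5.3
tool_pos: [512.8, 216.7, 89.6]
tcp_rot: [3.141, 0.002, 0.062]
contact_force: [-0.1, 0.3, -2.5]
grip_width: 39.6
finger_force: 30.0
```

```bash
python3 -c "
from h import *
th=-.235; ex=np.array([np.cos(th),np.sin(th)]); ey=np.array([-ex[1],ex[0]]);p2=np.array([533.3,-127])
for k in (1,0,-1): p=p2+74*k*ey; print(p,go((*p,90),th))
"
```

```text
[550.53038093 -55.03393874] (array([ 1.25   ,  3.19375, -0.005  ]), np.float64(2.97))
[ 533.3 -127. ] (array([ 1.25   ,  4.11875, -0.005  ]), np.float64(2.97))
[ 516.06961907 -198.96606126] (array([ 1.25000e+00,  5.04375e+00, -5.00000e-03]), np.float64(2.97))
```

Call:
jog_arm --targets '[{"xyz": [0, 0, 0], "spin": 0.99}, {"xyz": [0, 0, 0], "spin": 0.99}, {"xyz": [0, 0, 0], "spin": 0.99}, {"xyz": [0.139, 0.56, 0], "spin": 0}, {"xyz": [0.139, 0.56, 0], "spin": 0}, {"xyz": [0.139, 0.56, 0], "spin": 0}, {"xyz": [0.139, 0.56, 0], "spin": 0}, {"xyz": [0.139, 0.56, 0], "spin": 0}, {"xyz": [0.139, 0.56, 0], "spin": 0}, {"xyz": [0.139, 0.56, 0], "spin": 0}]'

```text
time: 6.55
tool_pos: [515.3, -107.4, 89.4]
tcp_rot: [-3.141, 0.002, -0.235]
contact_force: [-0.8, 0.1, -2.7]
grip_width: 40.2
finger_force: 30.0
```

Call:
jog_arm --targets '[{"xyz": [0.139, 0.56, 0], "spin": 0}, {"xyz": [0.139, 0.56, 0], "spin": 0}, {"xyz": [0, 0, 0.2], "spin": 0}, {"xyz": [0, 0, 0.2], "spin": 0}, {"xyz": [0, 0, 0], "spin": 0}, {"xyz": [0, 0, 0], "spin": 0}, {"xyz": [0, 0, 0], "spin": 0}, {"xyz": [0, 0, 0], "spin": 0}, {"xyz": [0, 0, 0], "spin": 0}, {"xyz": [0, 0, 0], "spin": 0}]'

```text
time: 7.8
tool_pos: [517.0, -198.5, 58.9]
tcp_rot: [3.141, -0.0, -0.235]
contact_force: [0.2, -0.4, -2.9]
grip_width: 39.5
finger_force: 30.0
```

```bash
python3 -c "
from h import *
o=bot.get_obs();print(o['tool_pos'],o['tcp_rot'],o['contact_force'],o['grip_width'])
im=bot.capture('top');cv2.imwrite('pics/top2.png',im);im2=bot.capture('side');cv2.imwrite('pics/side2.png',im2)
cv2.imwrite('pics/v3.png',np.hstack([cv2.resize(im[165:285,300:430],None,fx=3,fy=3),cv2.resize(im2[135:255,300:420],None,fx=3,fy=3)]))
z=o['tool_pos'][2]-5+34
P=np.array([[*(o['tool_pos'][:2]+s*43.5*np.array([np.cos(-.235),np.sin(-.235)])),z] for s in(-1,1)]);print(proj('top',P),proj('side',P))
for n,m,b in(('top',im,(300,165,430,285)),('side',im2,(300,135,420,255))):
    for x in blobs(n,m,b,z,15,150): print(n,x[:3])"
```

```text
[ 516.96604219 -198.51624696   58.90749859] [ 3.14143348e+00 -3.55386968e-04 -2.35255747e-01] [ 0.18123756 -0.38073085 -2.85352135] 39.51483541876883
[[392.82477958 248.65935938]
 [401.68485627 214.58505796]] [[385.41198292 162.90664999]
 [361.06005856 156.00721422]]
top (np.int32(782), array([358.67007673, 197.5       ]), array([ 598.74927512, -101.25929076]))
top (np.int32(272), array([412.04044118, 222.94852941]), array([ 539.28189971, -234.64316516]))
top (np.int32(467), array([422.37901499, 234.09635974]), array([ 512.45470036, -260.68197462]))
top (np.int32(470), array([335.48723404, 239.34468085]), array([493.82143931, -46.37022991]))
top (np.int32(76), array([397.26315789, 250.98684211]), array([ 469.23061176, -199.4487876 ]))
top (np.int32(178), array([375.65730337, 252.30337079]), array([ 464.57942068, -146.22442752]))
top (np.int32(88), array([392.69318182, 279.78409091]), array([ 398.32078208, -189.57580592]))
top (np.int32(48), array([403.20833333, 282.39583333]), array([ 392.6203669 , -215.57121485]))
side (np.int32(277), array([341.77978339, 187.5234657 ]), array([585.25531645, -30.62366257]))
side (np.int32(72), array([388.625     , 183.44444444]), array([449.80344124, -83.66544191]))
side (np.int32(204), array([371.79901961, 204.67156863]), array([483.59641002,  25.73795286]))
```

View pics/v3.png

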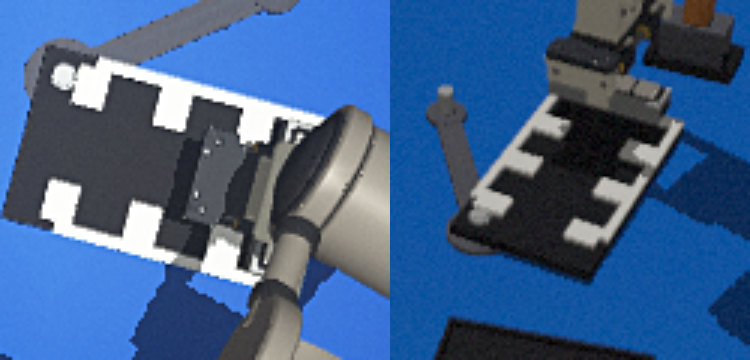

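The top view shows the gripper over the free-end pocket, with the pad itself mostly hidden under the wrist. Next is a slow descent while watching the force.

Call:
jog_arm --targets '[{"xyz": [-0.01, 0, 0.15], "spin": 0}, {"xyz": [0, 0, 0.1], "spin": 0}, {"xyz": [0, 0, 0.05], "spin": 0}, {"xyz": [0, 0, 0.03], "spin": 0}, {"xyz": [0, 0, 0.02], "spin": 0}, {"xyz": [0, 0, 0.02], "spin": 0}, {"xyz": [0, 0, 0.01], "spin": 0}, {"xyz": [0, 0, 0], "spin": 0}, {"xyz": [0, 0, 0], "spin": 0}, {"xyz": [0, 0, 0], "spin": 0}]'

```text
time: 9.15
tool_pos: [516.2, -198.3, 28.4]
tcp_rot: [3.141, -0.0, -0.235]
contact_force: [-0.8, -0.4, -1.7]
grip_width: 39.6
finger_force: 30.0
```

Call:
jog_arm --targets '[{"xyz": [0, 0, 0.015], "spin": 0}, {"xyz": [0, 0, 0.01], "spin": 0}, {"xyz": [0, 0, 0], "spin": 0}, {"xyz": [0, 0, 0], "spin": 0}, {"xyz": [0, 0, 0], "spin": 0}, {"xyz": [0, 0, 0], "spin": 0}, {"xyz": [0, 0, 0], "spin": 0}, {"xyz": [0, 0, 0], "spin": 0}, {"xyz": [0, 0, 0], "spin": 0}, {"xyz": [0, 0, 0], "spin": 0}]'

```text
time: 10.4
tool_pos: [516.1, -198.3, 26.3]
tcp_rot: [3.142, -0.0, -0.235]
contact_force: [-0.4, -0.3, -1.5]
grip_width: 39.4
finger_force: 30.0
```

Call:
jog_arm --targets '[{"xyz": [0, 0, 0], "spin": 0}, {"xyz": [0, 0, 0], "spin": 0}, {"xyz": [0, 0, 0], "spin": 0}, {"xyz": [0, 0, -0.4], "spin": 0}, {"xyz": [0, 0, -0.45], "spin": 0}, {"xyz": [0, 0, 0], "spin": -0.84}, {"xyz": [0, 0, 0], "spin": -0.84}, {"xyz": [0, 0, 0], "spin": -0.84}, {"xyz": [0, 0, 0], "spin": -0.84}, {"xyz": [0, 0, 0], "spin": -0.85}]' --gripper 58

```text
time: 11.65
tool_pos: [516.1, -198.3, 94.4]
tcp_rot: [3.141, -0.0, 0.189]
contact_force: [0.1, -0.3, -0.4]
grip_width: 52.9
finger_force: 0.0
```

Call:
jog_arm --targets '[{"xyz": [0.152, -0.676, 0], "spin": 0}, {"xyz": [0.152, -0.676, 0], "spin": 0}, {"xyz": [0.152, -0.676, 0], "spin": 0}, {"xyz": [0.152, -0.676, 0], "spin": 0}, {"xyz": [0.152, -0.676, 0], "spin": 0}, {"xyz": [0.152, -0.676, 0], "spin": 0}, {"xyz": [0.152, -0.676, 0], "spin": 0}, {"xyz": [0.152, -0.676, 0], "spin": 0}, {"xyz": [0.152, -0.676, 0], "spin": 0}, {"xyz": [0, 0, 0], "spin": 0}]' --gripper 62

```text
time: 12.9
tool_pos: [533.1, 304.0, 94.1]
tcp_rot: [-3.141, -0.001, 0.191]
contact_force: [-0.9, 0.1, 0.1]
grip_width: 57.3
finger_force: 0.0
```

```bash
python3 -c "
from h import *
np.set_printoptions(precision=1,suppress=True)
o=bot.get_obs();print(o['tool_pos'],o['tcp_rot'],o['contact_force'],o['grip_width'])
im=bot.capture('top');cv2.imwrite('pics/top3.png',im);im2=bot.capture('side');cv2.imwrite('pics/side3.png',im2)
cv2.imwrite('pics/v4.png',np.hstack([cv2.resize(im[165:285,300:430],None,fx=3,fy=3),im2[140:380,240:400]][:1]+[cv2.resize(im2[140:380,250:410],None,fx=1.5,fy=1.5)]))
for x in blobs('top',im,(310,180,420,270),54,8,150)+blobs('top',im,(130,180,275,270),39,8): print('t',x[:3])
for x in blobs('side',im2,(280,240,390,370),39,8,140): print(x[:3])
for n,i in (('top',im),): print(jig(n,i,np.array([533,-127.]),-.235))
for x in blobs('side',im2,(340,155,402,228),54,8,150): print('sj',x[:3])
print(go((533.8,300,10),.186))"
```

```text
[533.1 304.   94.1] [-3.1 -0.   0.2] [-0.9  0.1  0.1] 57.277053416457626
t (np.int32(2288), array([368.4, 224.1]), array([ 533. , -131.3]))
t (np.int32(375), array([160., 210.]), array([554.8, 407.8]))
t (np.int32(1081), array([142.4, 219.7]), array([528.5, 452.4]))
t (np.int32(67), array([198.9, 197.7]), array([589.4, 307.9]))
t (np.int32(58), array([204.2, 236.4]), array([489.6, 290.6]))
t (np.int32(168), array([173.2, 246.1]), array([462.5, 369.8]))
t (np.int32(16), array([210.1, 242.1]), array([475.4, 274.8]))
t (np.int32(15), array([163.8, 243.1]), array([469.6, 394.5]))
(np.int32(60), array([315. , 287.1]), array([576.2, 312.3]))
(np.int32(81), array([307.3, 313.3]), array([573.5, 390.1]))
(np.int32(54), array([316.9, 318.3]), array([547.9, 397.7]))
(np.int32(64), array([329.3, 323.2]), array([516.5, 403.3]))
(np.int32(87), array([340.7, 326.7]), array([488.7, 406. ]))
(array([ 532.8, -129.7]), np.float64(-0.2380355059927452), array([-0.4, -1.1, -4.6, -4.5]), np.float64(155.5))
sj (np.int32(21), array([377.1, 169.9]), array([ 499.7, -190.2]))
sj (np.int32(30), array([384.4, 171.7]), array([ 474.8, -185.7]))
sj (np.int32(317), array([377.6, 196.8]), array([476.7, -53.3]))
(array([0. , 0. , 1.1]), np.float64(0.01))
```

View pics/v4.png

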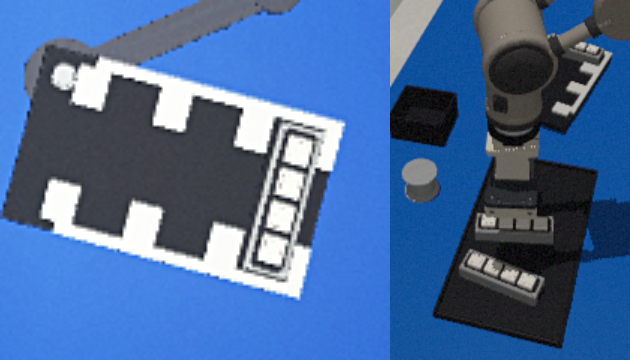

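The pad sits neatly in pocket 3, with its caps visible at crop (270–300,150–250). The other two pads are still where they were.

Call:
jog_arm --targets '[{"xyz": [0, 0.05, 0.3], "spin": 0}, {"xyz": [0, 0, 0.3], "spin": 0}, {"xyz": [0, 0, 0.2], "spin": 0}, {"xyz": [0, 0, 0.14], "spin": 0}, {"xyz": [0, 0, 0.1], "spin": 0}, {"xyz": [0, 0, 0], "spin": 0}, {"xyz": [0, 0, 0], "spin": 0}, {"xyz": [0, 0, 0], "spin": 0}, {"xyz": [0, 0, 0], "spin": 0}, {"xyz": [0, 0, 0], "spin": 0}]'

```text
time: 14.25
tool_pos: [534.6, 296.4, 11.3]
tcp_rot: [3.142, -0.0, 0.186]
contact_force: [0.5, -0.4, -0.1]
grip_width: 56.8
finger_force: 0.0
```

Call:
jog_arm --targets '[{"xyz": [0, 0, 0], "spin": 0}, {"xyz": [0, 0, 0], "spin": 0}, {"xyz": [0, 0, 0], "spin": 0}, {"xyz": [0, 0, -0.3], "spin": 0}, {"xyz": [0, 0, -0.4], "spin": 0}, {"xyz": [0, 0, -0.3], "spin": 0.85}, {"xyz": [0, 0, 0], "spin": 0.85}, {"xyz": [0, 0, 0], "spin": 0.85}, {"xyz": [0, 0, 0], "spin": 0.85}, {"xyz": [0, 0, 0], "spin": 0.85}]' --gripper 10

```text
time: 15.5
tool_pos: [534.2, 296.0, 90.5]
tcp_rot: [3.141, 0.001, -0.242]
contact_force: [0.8, -0.2, -2.4]
grip_width: 39.8
finger_force: 30.0
```

```bash
python3 -c "
from h import *
print(bot.get_obs()['tcp_rot'],go((533.3,-127,90),-.235))"
```

```text
[ 3.14051812e+00  8.61148233e-04 -2.41981273e-01] (array([1.22125, 5.145  , 0.00625]), np.float64(-0.07))
```

Call:
jog_arm --targets '[{"xyz": [0.136, 0.572, 0], "spin": -0.07}, {"xyz": [0.136, 0.572, 0], "spin": 0}, {"xyz": [0.136, 0.572, 0], "spin": 0}, {"xyz": [0.136, 0.572, 0], "spin": 0}, {"xyz": [0.136, 0.572, 0], "spin": 0}, {"xyz": [0.136, 0.572, 0], "spin": 0}, {"xyz": [0.136, 0.572, 0], "spin": 0}, {"xyz": [0.136, 0.572, 0], "spin": 0}, {"xyz": [0.136, 0.572, 0], "spin": 0}, {"xyz": [0, 0, 0.2], "spin": 0}]'

```text
time: 16.75
tool_pos: [535.4, -130.6, 75.5]
tcp_rot: [3.14, -0.003, -0.237]
contact_force: [-2.0, 1.0, -2.8]
grip_width: 39.8
finger_force: 30.0
```

Call:
jog_arm --targets '[{"xyz": [0, 0, 0.2], "spin": 0}, {"xyz": [0, 0, 0.1], "spin": 0}, {"xyz": [0, 0, 0.1], "spin": 0}, {"xyz": [0, 0, 0], "spin": 0}, {"xyz": [0, 0, 0], "spin": 0}, {"xyz": [0, 0, 0], "spin": 0}, {"xyz": [0, 0, 0], "spin": 0}, {"xyz": [0, 0, 0], "spin": 0}, {"xyz": [0, 0, 0], "spin": 0}, {"xyz": [0, 0, 0], "spin": 0}]'

```text
time: 18.0
tool_pos: [534.7, -127.0, 43.1]
tcp_rot: [3.142, -0.0, -0.232]
contact_force: [-0.7, 0.6, -2.4]
grip_width: 39.7
finger_force: 30.0
```

```bash
python3 -c "
from h import *
print(bot.get_obs()['tcp_rot'],go((533.3,-127,29),-.235))"
```

```text
[ 3.14153618e+00 -1.37618747e-05 -2.32286065e-01] (array([-0.0175 ,  0.00375,  0.17625]), np.float64(0.03))
```

Call:
jog_arm --targets '[{"xyz": [-0.017, 0.004, 0.05], "spin": 0.03}, {"xyz": [0, 0, 0.05], "spin": 0}, {"xyz": [0, 0, 0.03], "spin": 0}, {"xyz": [0, 0, 0.02], "spin": 0}, {"xyz": [0, 0, 0.02], "spin": 0}, {"xyz": [0, 0, 0.01], "spin": 0}, {"xyz": [0, 0, 0.01], "spin": 0}, {"xyz": [0, 0, 0.01], "spin": 0}, {"xyz": [0, 0, 0], "spin": 0}, {"xyz": [0, 0, 0], "spin": 0}]'

```text
time: 19.25
tool_pos: [533.3, -127.0, 27.1]
tcp_rot: [3.141, -0.0, -0.235]
contact_force: [0.1, -0.6, -3.2]
grip_width: 40.1
finger_force: 30.0
```

Call:
jog_arm --targets '[{"xyz": [0, 0, 0.01], "spin": 0}, {"xyz": [0, 0, 0], "spin": 0}, {"xyz": [0, 0, 0], "spin": 0}, {"xyz": [0, 0, -0.4], "spin": 0}, {"xyz": [0, 0, -0.45], "spin": 0}, {"xyz": [0, 0, 0], "spin": -0.5}, {"xyz": [-0.122, -0.642, 0], "spin": 0}, {"xyz": [-0.122, -0.642, 0], "spin": 0}, {"xyz": [-0.122, -0.642, 0], "spin": 0}, {"xyz": [-0.122, -0.642, 0], "spin": 0}]' --gripper 58

```text
time: 20.5
tool_pos: [532.8, 83.7, 94.5]
tcp_rot: [-3.142, -0.001, -0.185]
contact_force: [0.6, -0.2, -0.6]
grip_width: 53.2
finger_force: 0.0
```

Call:
jog_arm --targets '[{"xyz": [-0.122, -0.642, 0], "spin": 0}, {"xyz": [-0.122, -0.642, 0], "spin": 0}, {"xyz": [-0.122, -0.642, 0], "spin": 0}, {"xyz": [-0.122, -0.642, 0], "spin": 0}, {"xyz": [-0.122, -0.642, 0], "spin": 0}, {"xyz": [-0.122, -0.642, 0], "spin": 0}, {"xyz": [0, 0, 0], "spin": 0}, {"xyz": [0, 0, 0], "spin": 0}, {"xyz": [0, 0, 0], "spin": 0}, {"xyz": [0, 0, 0], "spin": 0}]' --gripper 65

```text
time: 21.75
tool_pos: [532.4, 394.7, 94.5]
tcp_rot: [3.141, -0.0, -0.187]
contact_force: [-0.0, 0.8, 0.5]
grip_width: 59.7
finger_force: 0.0
```

```bash
python3 -c "
from h import *
np.set_printoptions(precision=1,suppress=True)
im=bot.capture('top');cv2.imwrite('pics/top4.png',im);im2=bot.capture('side');cv2.imwrite('pics/side4.png',im2)
for x in blobs('side',im2,(280,240,390,370),39,8,140): print(x[:3])
for x in blobs('top',im,(310,180,420,270),54,8,190): print('t',x[:3])
print(bot.get_obs()['tcp_rot'],go((531.7,395.5,11),-.185))"
```

```text
(np.int32(126), array([301.4, 265.3]), array([629.8, 252.8]))
t (np.int32(2036), array([363.9, 222.7]), array([ 536.1, -119.7]))
t (np.int32(73), array([371.3, 207.4]), array([ 575.8, -137.9]))
t (np.int32(72), array([398.9, 215. ]), array([ 558.3, -209. ]))
t (np.int32(74), array([368.3, 218.3]), array([ 547.7, -130.7]))
t (np.int32(71), array([396. , 225.9]), array([ 530.3, -202. ]))
t (np.int32(77), array([365.5, 229.2]), array([ 519.8, -124.3]))
t (np.int32(74), array([393.2, 236.8]), array([ 502.3, -195.3]))
t (np.int32(75), array([362.6, 240.2]), array([ 491.5, -117.5]))
t (np.int32(73), array([390.2, 247.7]), array([ 474.2, -188.4]))
[ 3.1 -0.  -0.2] (array([-0., -0.,  1.]), np.float64(-0.01))
```

```bash
python3 -c "
from h import *
a=cv2.imread('pics/top4.png');b=cv2.imread('pics/side4.png')
cv2.imwrite('pics/v5.png',np.hstack([a[150:350,100:400],b[180:380,200:500]]))"
```

```text
(no output)
```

View pics/v5.png

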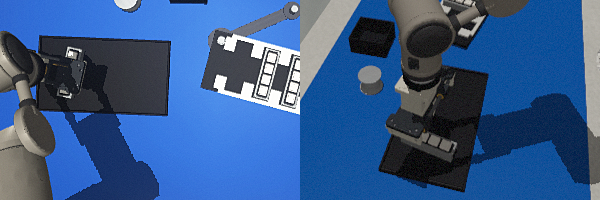

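Pad C is still in place under the gripper, its ends showing at crop (74,52) and (62,87). Pads in pockets 2 and 3 are seated.

Call:
jog_arm --targets '[{"xyz": [0, 0, 0.3], "spin": 0}, {"xyz": [0, 0, 0.3], "spin": 0}, {"xyz": [0, 0, 0.2], "spin": 0}, {"xyz": [0, 0, 0.14], "spin": 0}, {"xyz": [0, 0, 0.1], "spin": 0}, {"xyz": [0, 0, 0], "spin": 0}, {"xyz": [0, 0, 0], "spin": 0}, {"xyz": [0, 0, 0], "spin": 0}, {"xyz": [0, 0, 0], "spin": 0}, {"xyz": [0, 0, 0], "spin": 0}]'

```text
time: 23.1
tool_pos: [532.0, 395.9, 11.3]
tcp_rot: [-3.141, -0.0, -0.185]
contact_force: [0.9, 0.4, -0.9]
grip_width: 59.6
finger_force: 0.0
```

Call:
jog_arm --targets '[{"xyz": [0, 0, 0], "spin": 0}, {"xyz": [0, 0, 0], "spin": 0}, {"xyz": [0, 0, 0], "spin": 0}, {"xyz": [0, 0, 0], "spin": 0}, {"xyz": [0, 0, -0.3], "spin": 0}, {"xyz": [0, 0, -0.4], "spin": 0}, {"xyz": [0, 0, -0.3], "spin": 0}, {"xyz": [0, 0, 0], "spin": 0.49}, {"xyz": [0, 0, 0], "spin": 0}, {"xyz": [0, 0, 0], "spin": 0}]' --gripper 10

```text
time: 24.35
tool_pos: [531.5, 395.9, 90.2]
tcp_rot: [3.141, 0.001, -0.233]
contact_force: [-0.4, 0.1, -2.7]
grip_width: 39.8
finger_force: 30.0
```

```bash
python3 -c "
from h import *
print(bot.get_obs()['tcp_rot'],go((550.5,-55.4,90),-.235))"
```

```text
[ 3.14088143e+00  1.13425426e-03 -2.33164436e-01] (array([1.54500e+00, 5.43125e+00, 2.50000e-03]), np.float64(0.02))
```

Call:
jog_arm --targets '[{"xyz": [0.154, 0.543, 0], "spin": 0.02}, {"xyz": [0.154, 0.543, 0], "spin": 0}, {"xyz": [0.154, 0.543, 0], "spin": 0}, {"xyz": [0.154, 0.543, 0], "spin": 0}, {"xyz": [0.154, 0.543, 0], "spin": 0}, {"xyz": [0.154, 0.543, 0], "spin": 0}, {"xyz": [0.154, 0.543, 0], "spin": 0}, {"xyz": [0.154, 0.543, 0], "spin": 0}, {"xyz": [0.154, 0.543, 0], "spin": 0}, {"xyz": [0.154, 0.543, 0], "spin": 0}]'

```text
time: 25.6
tool_pos: [550.1, -56.7, 90.8]
tcp_rot: [-3.141, 0.0, -0.236]
contact_force: [0.5, -0.2, -1.7]
grip_width: 39.7
finger_force: 30.0
```

Call:
jog_arm --targets '[{"xyz": [0, 0, 0.2], "spin": 0}, {"xyz": [0, 0, 0.2], "spin": 0}, {"xyz": [0, 0, 0.1], "spin": 0}, {"xyz": [0, 0, 0.1], "spin": 0}, {"xyz": [0, 0, 0], "spin": 0}, {"xyz": [0, 0, 0], "spin": 0}, {"xyz": [0, 0, 0], "spin": 0}, {"xyz": [0, 0, 0], "spin": 0}, {"xyz": [0, 0, 0], "spin": 0}, {"xyz": [0, 0, 0], "spin": 0}]'

```text
time: 26.85
tool_pos: [550.2, -55.4, 43.2]
tcp_rot: [3.142, -0.0, -0.236]
contact_force: [0.1, 0.2, -2.3]
grip_width: 39.9
finger_force: 30.0
```

```bash
python3 -c "
from h import *
print(bot.get_obs()['tcp_rot'],go((550.5,-55.2,27),-.235))"
```

```text
[ 3.14152015e+00 -1.22995189e-04 -2.36255176e-01] (array([ 0.00375, -0.0025 ,  0.2025 ]), np.float64(-0.01))
```

Call:
jog_arm --targets '[{"xyz": [0.004, 0, 0.05], "spin": 0}, {"xyz": [0, 0, 0.05], "spin": 0}, {"xyz": [0, 0, 0.03], "spin": 0}, {"xyz": [0, 0, 0.03], "spin": 0}, {"xyz": [0, 0, 0.02], "spin": 0}, {"xyz": [0, 0, 0.01], "spin": 0}, {"xyz": [0, 0, 0.01], "spin": 0}, {"xyz": [0, 0, 0], "spin": 0}, {"xyz": [0, 0, 0], "spin": 0}, {"xyz": [0, 0, 0], "spin": 0}]'

```text
time: 28.1
tool_pos: [551.0, -55.7, 28.6]
tcp_rot: [3.141, -0.002, -0.236]
contact_force: [-2.1, -1.1, 11.8]
grip_width: 39.9
finger_force: 30.0
```

Call:
jog_arm --targets '[{"xyz": [0, 0, -0.03], "spin": 0}, {"xyz": [0, 0, -0.05], "spin": 0}, {"xyz": [0, 0, -0.05], "spin": 0}, {"xyz": [0, 0, 0], "spin": 0}, {"xyz": [0, 0, 0], "spin": 0}, {"xyz": [0, 0, 0], "spin": 0}, {"xyz": [0, 0, 0], "spin": 0}, {"xyz": [0, 0, 0], "spin": 0}, {"xyz": [0, 0, 0], "spin": 0}, {"xyz": [0, 0, 0], "spin": 0}]'

```text
time: 29.35
tool_pos: [550.5, -55.4, 37.5]
tcp_rot: [3.141, -0.0, -0.236]
contact_force: [0.5, 0.2, -2.8]
grip_width: 39.6
finger_force: 30.0
```

```bash
python3 -c "
from h import *
o=bot.get_obs();print(o['tool_pos'],o['contact_force'])
a=bot.capture('top');b=bot.capture('side');cv2.imwrite('pics/top5.png',a);cv2.imwrite('pics/side5.png',b)
cv2.imwrite('pics/v6.png',np.hstack([cv2.resize(a[170:280,300:420],None,fx=4,fy=4,interpolation=2),cv2.resize(b[150:260,310:390],None,fx=4,fy=4,interpolation=2)]))
z=o['tool_pos'][2]-6+26
c,s=np.cos(-.236),np.sin(-.236)
P=np.array([[o['tool_pos'][0]+u*c-v*s,o['tool_pos'][1]+u*s+v*c,z] for u,v in((-66,-20),(-66,20),(66,20),(66,-20))]);print((proj('top',P)-[300,170])*4,(proj('side',P)-[310,150])*4+[480,0])
"
```

```text
[550.49543799 -55.40704373  37.51303376] [ 0.47435189  0.20089978 -2.83770469]
[[159.34578617 294.30057904]
 [ 98.54284133 277.91866474]
 [152.01138475  77.69789832]
 [212.57515465  93.94398291]] [[745.56918661 177.57700867]
 [725.17196329 207.86538658]
 [570.03292573 157.50218236]
 [592.82210789 129.31391462]]
```

View pics/v6.png

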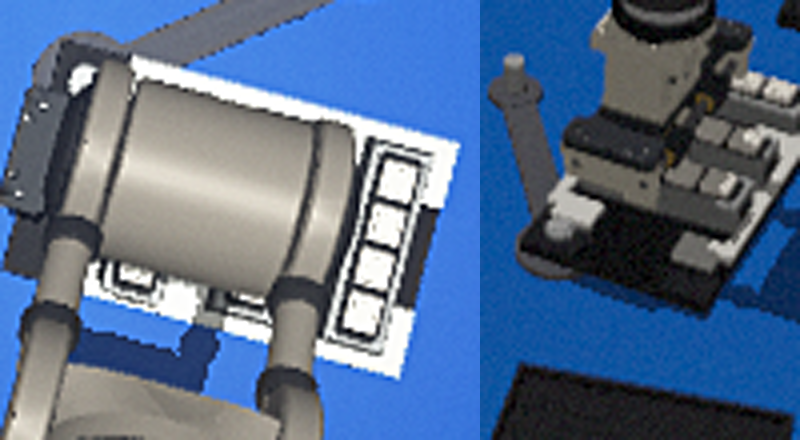

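The top view shows the held pad's near end about 10 crop pixels lower than predicted, at (158,305) against (159,294). The pad is therefore sitting a few mm toward the robot in the grip, so I'll measure its visible cap.

```bash
python3 -c "
from h import *
o=bot.get_obs()['tool_pos'];a=cv2.imread('pics/top5.png');b=cv2.imread('pics/side5.png')
ex=np.array([np.cos(-.236),np.sin(-.236)]);ey=np.array([-ex[1],ex[0]])
for n,m,box in(('top',a,(322,232,345,248)),('side',b,(350,185,384,206))):
  for t in (120,150,180,200):
    for x in blobs(n,m,box,o[2]-6.3+34,10,t): print(n,t,x[0],x[1],np.round([(x[2]-o[:2])@ex,(x[2]-o[:2])@ey],1))
cv2.imwrite('pics/v7.png',np.hstack([cv2.resize(a[222:256,318:358],None,fx=10,fy=10,interpolation=2),cv2.resize(b[180:214,350:390],None,fx=10,fy=10,interpolation=2)]))
"
```

```text
top 120 30 [339.63333333 232.9       ] [-39.8 -12. ]
top 120 129 [333.34108527 242.47286822] [-67.2  -2.8]
top 120 33 [333.57575758 238.33333333] [-57.   -0.7]
top 150 116 [333.56896552 242.62931034] [-67.4  -3.5]
top 150 30 [333.5 238.5] [-57.4  -0.6]
top 180 111 [333.52252252 242.66666667] [-67.5  -3.4]
top 180 23 [333.56521739 238.65217391] [-57.7  -0.9]
top 200 102 [333.23529412 242.69607843] [-67.8  -2.7]
top 200 21 [333.52380952 238.76190476] [-58.   -0.9]
side 120 10 [359.7 193. ] [-20.8   5.9]
side 120 16 [371.125 195.875] [-57.5   2.5]
side 120 10 [375.3 197.6] [-71.9   4.2]
side 120 26 [379.34615385 200.73076923] [-88.3  12.1]
side 150 12 [371.5 195.5] [-57.8   0.4]
side 150 21 [379.57142857 200.76190476] [-89.   11.9]
side 180 16 [379.375  200.8125] [-88.6  12.4]
```

View pics/v7.png

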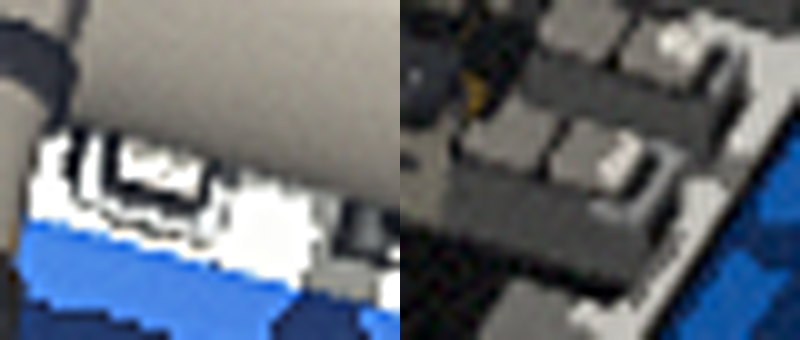

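```bash
python3 -c "
from h import *
o=bot.get_obs()['tool_pos']
ex=np.array([np.cos(-.236),np.sin(-.236)]);ey=np.array([-ex[1],ex[0]])
p2=np.array([533.5,-127.3])
for u in (-43.5,-14.5): print('pad2 side',(proj('side',[*(p2+u*ex),54])-[350,180])*10+[400,0])
for sh in (0,-5,-10):
  for u in (-43.5,-14.5): print(sh,u,'held side',(proj('side',[*(o[:2]+(u+sh)*ex),o[2]-6.3+34])-[350,180])*10+[400,0])
  print(sh,'held top cap1 edge, pad end',(proj('top',[[*(o[:2]+(-55.5+sh)*ex),o[2]-6.3+34],[*(o[:2]+(-66+sh)*ex),o[2]-6.3+26]])-[318,222])*10)
print('pad3 top cap1 edge',proj('top',[*(p2-74*ey-55.5*ex),54]),proj('top',[*(p2-74*ey-66*ex),46]))
a=cv2.imread('pics/top5.png',0);
print(a[238:262,387:392].T)
"
```

```text
pad2 side [[662.07244523  35.13992506]]
pad2 side [[578.78269621   9.66965901]]
0 -43.5 held side [[572.4889623  140.63972712]]
0 -14.5 held side [[486.22458202 113.17392163]]
0 held top cap1 edge, pad end [[154.50542005 157.00857571]
 [142.26272661 195.24967908]]
-5 -43.5 held side [[587.50599205 145.42101479]]
-5 -14.5 held side [[500.99703321 117.87733768]]
-5 held top cap1 edge, pad end [[149.39759356 176.1861336 ]
 [137.18996404 214.29434651]]
-10 -43.5 held side [[602.56580388 150.2159239 ]]
-10 -14.5 held side [[515.81122487 122.59404353]]
-10 held top cap1 edge, pad end [[144.28811305 195.36990159]
 [132.11557072 233.3451363 ]]
pad3 top cap1 edge [[389.31842769 252.44324321]] [[387.70435402 256.12587858]]
[[ 50  48  39  43  48 110 216 255 255 255 255 255 255 255  19  37  97 220
   92 253 255 254 254  81]
 [ 58  72 129  33 148 255 255 178 195 249 254 252 254 255 166  32  91 219
   98 171 255 254 254 226]
 [254 255 255  30  73 241 255 255 254 252 251 250 252 255 255  22  74 183
  138 118 255 254 254 223]
 [255 240 255  71  37 170 255 244 253 251 251 251 252 255 255   1  45 103
  204  82 254 255 254 254]
 [254 254 188 172  24 135 255 244 252 252 251 251 253 255 255 105  35  92
  224  93 245 255 254 254]]
```

The held pad's cap 1 is at crop (598,152) in the side view and its near edge at row 187 in the top view. Both put the pad about 7 mm nearer the robot than the TCP, so I'll shift +7 mm along tool x and try again gently.

Call:
jog_arm --targets '[{"xyz": [0.044, 0, 0], "spin": 0}, {"xyz": [0.044, 0, 0], "spin": 0}, {"xyz": [0, 0, 0.03], "spin": 0}, {"xyz": [0, 0, 0.03], "spin": 0}, {"xyz": [0, 0, 0.02], "spin": 0}, {"xyz": [0, 0, 0.02], "spin": 0}, {"xyz": [0, 0, 0.01], "spin": 0}, {"xyz": [0, 0, 0], "spin": 0}, {"xyz": [0, 0, 0], "spin": 0}, {"xyz": [0, 0, 0], "spin": 0}]'

```text
time: 30.7
tool_pos: [557.4, -57.1, 28.8]
tcp_rot: [3.141, -0.0, -0.236]
contact_force: [-0.0, 0.5, -2.6]
grip_width: 40.0
finger_force: 30.0
```

Clear now. I'll lower it the last bit.

Call:
jog_arm --targets '[{"xyz": [0, 0, 0.01], "spin": 0}, {"xyz": [0, 0, 0.01], "spin": 0}, {"xyz": [0, 0, 0.01], "spin": 0}, {"xyz": [0, 0, 0], "spin": 0}, {"xyz": [0, 0, 0], "spin": 0}, {"xyz": [0, 0, 0], "spin": 0}, {"xyz": [0, 0, 0], "spin": 0}, {"xyz": [0, 0, 0], "spin": 0}, {"xyz": [0, 0, 0], "spin": 0}, {"xyz": [0, 0, 0], "spin": 0}]'

```text
time: 31.95
tool_pos: [557.0, -56.9, 26.5]
tcp_rot: [3.142, 0.001, -0.236]
contact_force: [-4.6, 1.1, 6.0]
grip_width: 39.7
finger_force: 30.0
```

Call:
jog_arm --targets '[{"xyz": [0, 0, 0], "spin": 0}, {"xyz": [0, 0, 0], "spin": 0}, {"xyz": [0, 0, 0], "spin": 0}, {"xyz": [0, 0, -0.4], "spin": 0}, {"xyz": [0, 0, -0.45], "spin": 0}, {"xyz": [-0.364, 0.51, 0], "spin": 0}, {"xyz": [-0.364, 0.51, 0], "spin": 0}, {"xyz": [-0.364, 0.51, 0], "spin": 0}, {"xyz": [-0.364, 0.51, 0], "spin": 0}, {"xyz": [0, 0, 0], "spin": 0}]' --gripper 58

```text
time: 33.2
tool_pos: [404.0, -190.1, 94.4]
tcp_rot: [3.141, 0.0, -0.24]
contact_force: [0.2, 0.2, 0.1]
grip_width: 53.2
finger_force: 0.0
```

```bash
python3 -c "
from h import *
np.set_printoptions(precision=1,suppress=True)
print(bot.get_obs()['tool_pos'])
a=bot.capture('top');b=bot.capture('side');cv2.imwrite('pics/top6.png',a)
for x in blobs('top',a,(310,180,420,270),54,30,190): print('t',x[:3])
cv2.imwrite('pics/v8.png',np.hstack([cv2.resize(a[170:280,300:420],None,fx=4,fy=4,interpolation=2),cv2.resize(b[150:260,310:390],None,fx=4,fy=4,interpolation=2)]))
"
```

```text
[ 404.  -190.1   94.4]
t (np.int32(2165), array([361.5, 221.8]), array([ 538.4, -113.5]))
t (np.int32(73), array([343.4, 200.2]), array([592.4, -66. ]))
t (np.int32(73), array([371.3, 207.4]), array([ 575.8, -137.9]))
t (np.int32(74), array([340.5, 211.1]), array([564.2, -59.3]))
t (np.int32(72), array([398.9, 215. ]), array([ 558.3, -209. ]))
t (np.int32(74), array([368.3, 218.3]), array([ 547.7, -130.7]))
t (np.int32(75), array([337.6, 222.1]), array([536. , -52.5]))
t (np.int32(71), array([396. , 225.9]), array([ 530.3, -202. ]))
t (np.int32(76), array([365.5, 229.2]), array([ 519.6, -124.2]))
t (np.int32(76), array([334.6, 233. ]), array([507.9, -45.7]))
t (np.int32(74), array([393.2, 236.8]), array([ 502.3, -195.3]))
t (np.int32(74), array([362.6, 240.2]), array([ 491.6, -117.6]))
t (np.int32(73), array([390.2, 247.7]), array([ 474.2, -188.4]))
```

View pics/v8.png

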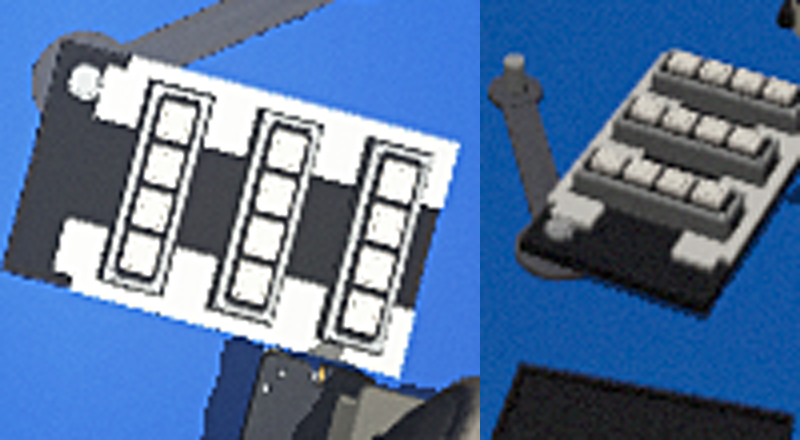

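All three pads now sit flat in their pockets, four caps in each row, and their measured centres match the pockets within about 1 mm. Next I close the fingers, lower them and push the plate.

Call:
jog_arm --targets '[{"xyz": [0, 0, 0], "spin": 0}, {"xyz": [0, 0, 0.3], "spin": 0}, {"xyz": [0, 0, 0.3], "spin": 0}, {"xyz": [0, 0, 0.25], "spin": 0}, {"xyz": [0, 0, 0.19], "spin": 0}, {"xyz": [0.1, 0, 0], "spin": 0}, {"xyz": [0.1, 0, 0], "spin": 0}, {"xyz": [0.03, 0, 0], "spin": 0}, {"xyz": [0, 0, 0], "spin": 0}, {"xyz": [0, 0, 0], "spin": 0}]' --gripper 0

```text
time: 34.55
tool_pos: [424.1, -192.9, 11.4]
tcp_rot: [3.141, -0.001, -0.236]
contact_force: [-0.1, 0.2, -0.1]
grip_width: 0.5
finger_force: 0.1
```

Call:
jog_arm --targets '[{"xyz": [0.06, 0.03, 0], "spin": -0.2}, {"xyz": [0.1, 0.07, 0], "spin": -0.4}, {"xyz": [0.112, 0.072, 0], "spin": -0.4}, {"xyz": [0.112, 0.072, 0], "spin": -0.4}, {"xyz": [0.112, 0.072, 0], "spin": -0.4}, {"xyz": [0.112, 0.072, 0], "spin": -0.4}, {"xyz": [0.112, 0.072, 0], "spin": -0.4}, {"xyz": [0.112, 0.072, 0], "spin": -0.4}, {"xyz": [0.07, 0.04, 0], "spin": -0.2}, {"xyz": [0, 0, 0], "spin": 0}]'

```text
time: 35.8
tool_pos: [491.7, -245.2, 11.0]
tcp_rot: [3.141, -0.001, 0.084]
contact_force: [0.4, -0.6, 0.2]
grip_width: 0.5
finger_force: 0.1
```

```bash
python3 -c "
from h import *
o=bot.get_obs();print(o['tool_pos'],o['tcp_rot'],o['contact_force'])
a=bot.capture('top');cv2.imwrite('pics/top7.png',a)
th=o['tcp_rot'][2];d=o['tool_pos'][:2]-[618,-8]
print('in tool heading rel pivot',d@[np.cos(th),np.sin(th)],d@[-np.sin(th),np.cos(th)])
B=blobs('top',a,(300,160,440,290),54,50,190);B=[x for x in B if x[0]<95]
for x in B: print(x[1],x[2])
"
```

```text
[ 491.68475461 -245.19568283   11.04991262] [ 3.14080080e+00 -8.88258496e-04  8.36424586e-02] [ 0.39194093 -0.6240337   0.18839411]
in tool heading rel pivot -145.6901533273933 -225.8134460021928
[402.80555556 189.31944444] [ 624.24995092 -217.57957484]
[374.37837838 190.93243243] [ 618.17473973 -144.85454137]
[345.5 193. ] [610.9052252  -71.02472969]
[403.5 201. ] [ 594.35719351 -219.92444018]
[374.79220779 202.12987013] [ 589.51029162 -146.52643363]
[346.43835616 203.95890411] [582.89933341 -74.09337056]
[375.5  213.25] [ 561.11752416 -148.94238214]
[404.26315789 211.86842105] [ 566.60371184 -222.40123274]
[346.85526316 215.19736842] [554.19570841 -75.84058017]
[376.29166667 224.79166667] [ 531.70860816 -151.59079715]
[347.54794521 226.93150685] [524.30159589 -78.31846269]
[432.18965517 236.62068966] [ 505.36181567 -294.8399175 ]
```

The plate follows the finger: from the caps its heading is now 0.084 rad. I'll push on in small steps, watching for the stop.

Call:
jog_arm --targets '[{"xyz": [0.084, 0.054, 0], "spin": -0.3}, {"xyz": [0.084, 0.054, 0], "spin": -0.3}, {"xyz": [0.084, 0.054, 0], "spin": -0.3}, {"xyz": [0.084, 0.054, 0], "spin": -0.3}, {"xyz": [0.028, 0.018, 0], "spin": -0.1}, {"xyz": [0.028, 0.018, 0], "spin": -0.1}, {"xyz": [0, 0, 0], "spin": 0}, {"xyz": [0, 0, 0], "spin": 0}, {"xyz": [0, 0, 0], "spin": 0}, {"xyz": [0, 0, 0], "spin": 0}]'

```text
time: 37.1
tool_pos: [525.3, -260.5, 11.4]
tcp_rot: [3.141, -0.001, 0.224]
contact_force: [-0.5, 0.9, 0.6]
grip_width: 0.8
finger_force: 0.1
```

Call:
jog_arm --targets '[{"xyz": [0.028, 0.018, 0], "spin": -0.1}, {"xyz": [0.028, 0.018, 0], "spin": -0.1}, {"xyz": [0, 0, 0], "spin": 0}, {"xyz": [0, 0, 0], "spin": 0}, {"xyz": [0, 0, 0], "spin": 0}, {"xyz": [0, 0, 0], "spin": 0}, {"xyz": [0, 0, 0], "spin": 0}, {"xyz": [0, 0, 0], "spin": 0}, {"xyz": [0, 0, 0], "spin": 0}, {"xyz": [0, 0, 0], "spin": 0}]'

```text
time: 38.35
tool_pos: [530.1, -262.0, 11.1]
tcp_rot: [-3.142, -0.0, 0.244]
contact_force: [0.1, 0.4, -0.5]
grip_width: 0.8
finger_force: 0.1
```

Call:
jog_arm --targets '[{"xyz": [0.02, 0.013, 0], "spin": -0.07}, {"xyz": [0.02, 0.013, 0], "spin": -0.07}, {"xyz": [0.02, 0.013, 0], "spin": -0.07}, {"xyz": [0, 0, 0], "spin": 0}, {"xyz": [0, 0, 0], "spin": 0}, {"xyz": [0, 0, 0], "spin": 0}, {"xyz": [0, 0, 0], "spin": 0}, {"xyz": [0, 0, 0], "spin": 0}, {"xyz": [0, 0, 0], "spin": 0}, {"xyz": [0, 0, 0], "spin": 0}]'

```text
time: 39.6
tool_pos: [535.6, -264.0, 11.2]
tcp_rot: [3.141, -0.0, 0.265]
contact_force: [-0.7, -0.4, -0.4]
grip_width: 0.5
finger_force: 0.4
```

```bash
cat >> h.py <<'E'
def head(a,z=54,t=190):
    "plate heading from cap columns in top view + cap centres"
    B=[x for x in blobs('top',a,(300,150,450,290),z,50,t) if x[0]<95 and x[2][1]>-240]
    P=np.array([x[2] for x in B]); return P
E
python3 -c "
from h import *
a=bot.capture('top');cv2.imwrite('pics/top8.png',a);P=head(a);np.set_printoptions(precision=1,suppress=True);print(P[P[:,1].argsort()])
o=bot.get_obs();th=o['tcp_rot'][2];d=o['tool_pos'][:2]-[618,-8]
print('in tool heading rel pivot',d@[np.cos(th),np.sin(th)],d@[-np.sin(th),np.cos(th)])
"
```

```text
[[ 660.7 -213.2]
 [ 623.6 -204.3]
 [ 558.3 -164.6]
 [ 586.3 -157.5]
 [ 614.4 -149.6]
 [ 642.4 -142.4]
 [ 538.4  -93.9]
 [ 566.6  -86.1]
 [ 594.6  -78.9]
 [ 622.5  -71.4]]
in tool heading rel pivot -146.5721943783138 -225.54579884456905
```

Call:
jog_arm --targets '[{"xyz": [0.02, 0.013, 0], "spin": -0.07}, {"xyz": [0.02, 0.013, 0], "spin": -0.07}, {"xyz": [0.015, 0.01, 0], "spin": -0.05}, {"xyz": [0, 0, 0], "spin": 0}, {"xyz": [0, 0, 0], "spin": 0}, {"xyz": [0, 0, 0], "spin": 0}, {"xyz": [0, 0, 0], "spin": 0}, {"xyz": [0, 0, 0], "spin": 0}, {"xyz": [0, 0, 0], "spin": 0}, {"xyz": [0, 0, 0], "spin": 0}]'

```text
time: 40.9
tool_pos: [538.0, -265.0, 11.0]
tcp_rot: [-3.138, 0.005, 0.284]
contact_force: [-12.0, 0.1, 7.4]
grip_width: 0.2
finger_force: 5.5
```

The plate is firmly against the stop, holding a steady 12 N. I'll back off and go to the roller.

Call:
jog_arm --targets '[{"xyz": [-0.1, 0, 0], "spin": 0}, {"xyz": [-0.3, 0, 0], "spin": 0}, {"xyz": [0, 0, -0.55], "spin": 0}, {"xyz": [0, 0, -0.6], "spin": 0}, {"xyz": [0, 0, -0.6], "spin": 0}, {"xyz": [0, 0, 0], "spin": 0.9}, {"xyz": [0, 0, 0], "spin": 0.9}, {"xyz": [0, 0, 0], "spin": 0.9}, {"xyz": [0, 0, 0], "spin": 0.9}, {"xyz": [0, 0, 0], "spin": 0.9}]' --gripper 80

```text
time: 42.15
tool_pos: [510.3, -274.8, 151.3]
tcp_rot: [3.141, -0.002, -0.169]
contact_force: [-0.1, -0.3, -0.1]
grip_width: 73.6
finger_force: 0.0
```

```bash
python3 -c "
from h import *
a=bot.capture('top');cv2.imwrite('pics/top9.png',a);P=head(a);np.set_printoptions(precision=2,suppress=True);print(P[P[:,1].argsort()])
b=bot.capture('side');cv2.imwrite('pics/side9.png',b)
print(bot.get_obs()['tcp_rot'],go((437,-376.7,140),-.169))
"
```

```text
[[ 606.28 -227.95]
 [ 634.53 -220.62]
 [ 662.5  -212.73]
 [ 559.83 -165.12]
 [ 587.79 -157.58]
 [ 615.75 -149.95]
 [ 643.69 -142.33]
 [ 539.38  -94.45]
 [ 567.07  -86.52]
 [ 595.2   -78.89]
 [ 623.09  -71.3 ]]
[ 3.14 -0.   -0.17] (array([-0.69,  1.41,  0.14]), np.float64(0.02))
```

Call:
jog_arm --targets '[{"xyz": [-0.23, 0.47, 0], "spin": 0}, {"xyz": [-0.23, 0.47, 0], "spin": 0}, {"xyz": [-0.23, 0.47, 0], "spin": 0}, {"xyz": [0, 0, 0], "spin": 0}, {"xyz": [0, 0, 0.3], "spin": 0}, {"xyz": [0, 0, 0.3], "spin": 0}, {"xyz": [0, 0, 0.25], "spin": 0}, {"xyz": [0, 0, 0.21], "spin": 0}, {"xyz": [0, 0, 0], "spin": 0}, {"xyz": [0, 0, 0], "spin": 0}]'

```text
time: 43.5
tool_pos: [437.2, -376.8, 67.0]
tcp_rot: [3.141, -0.001, -0.166]
contact_force: [0.4, -0.2, 0.7]
grip_width: 73.5
finger_force: 0.0
```

Call:
jog_arm --targets '[{"xyz": [0, 0, 0], "spin": 0}, {"xyz": [0, 0, 0], "spin": 0}, {"xyz": [0, 0, 0], "spin": 0}, {"xyz": [0, 0, 0], "spin": 0}, {"xyz": [0, 0, 0], "spin": 0}, {"xyz": [0, 0, 0], "spin": 0}, {"xyz": [0, 0, 0], "spin": 0}, {"xyz": [0, 0, 0], "spin": 0}, {"xyz": [0, 0, 0], "spin": 0}, {"xyz": [0, 0, 0], "spin": 0}]' --gripper 20

```text
time: 44.75
tool_pos: [436.6, -376.7, 66.5]
tcp_rot: [3.141, -0.0, -0.166]
contact_force: [-0.1, -0.8, 2.4]
grip_width: 39.8
finger_force: 30.0
```

```bash
python3 -c "
from h import *
for z in (20,30,40,50,60,70): print(z,plane('top',[[394,159]],z),plane('side',[[318.5,165]],z))
print(go((*(np.array([620.4,-224.3])-50*np.array([np.cos(.268),np.sin(.268)])),150),.268))
"
```

```text
20 [[ 706.41605982 -200.08427341]] [[ 710.4578819  -216.28944451]]
30 [[ 705.01145452 -198.14405515]] [[ 706.62985249 -203.03424697]]
40 [[ 703.60684922 -196.20383688]] [[ 702.80182308 -189.77904943]]
50 [[ 702.20224392 -194.26361862]] [[ 698.97379367 -176.52385189]]
60 [[ 700.79763863 -192.32340036]] [[ 695.14576425 -163.26865436]]
70 [[ 699.39303333 -190.38318209]] [[ 691.31773484 -150.01345682]]
(array([ 2.095  , -1.22875, -1.04375]), np.float64(-4.34))
```

Call:
jog_arm --targets '[{"xyz": [0, 0, -0.1], "spin": 0}, {"xyz": [0, 0, -0.2], "spin": 0}, {"xyz": [0, 0, -0.4], "spin": 0}, {"xyz": [0, 0, -0.4], "spin": 0}, {"xyz": [0, 0, 0], "spin": -0.87}, {"xyz": [0, 0, 0], "spin": -0.87}, {"xyz": [0, 0, 0], "spin": -0.87}, {"xyz": [0, 0, 0], "spin": -0.87}, {"xyz": [0, 0, 0], "spin": -0.86}, {"xyz": [0, 0, 0], "spin": 0}]'

```text
time: 46.0
tool_pos: [436.7, -376.5, 155.0]
tcp_rot: [3.141, -0.0, 0.267]
contact_force: [0.7, -1.2, -3.1]
grip_width: 39.5
finger_force: 30.0
```

```bash
python3 -c "
from h import *
o=bot.get_obs();print(o['tool_pos'],o['tcp_rot'],o['contact_force'],o['moment'])
for c in ([620.4,-224.3],[601.8,-153.7],[581.2,-82.8]): print(c,go((*(np.array(c)-50*np.array([np.cos(.268),np.sin(.268)])),150),.268))
a=bot.capture('top');b=bot.capture('side');cv2.imwrite('pics/v9.png',np.hstack([cv2.resize(a[140:300,310:490],(540,480)),cv2.resize(b[80:240,300:380],(240,480))]))
"
```

```text
[ 436.65350903 -376.51475899  155.02536161] [ 3.14108622e+00 -2.06537745e-04  2.67107209e-01] [ 0.66752996 -1.21990463 -3.09736713] [ 0.04100534  0.06255923 -0.00169218]
[620.4, -224.3] (array([ 2.09375, -1.22625,  0.0625 ]), np.float64(-0.01))
[601.8, -153.7] (array([ 2.10375, -2.13875,  0.0625 ]), np.float64(-0.01))
[581.2, -82.8] (array([ 2.09  , -3.0625,  0.0625]), np.float64(-0.01))
```

View pics/v9.png

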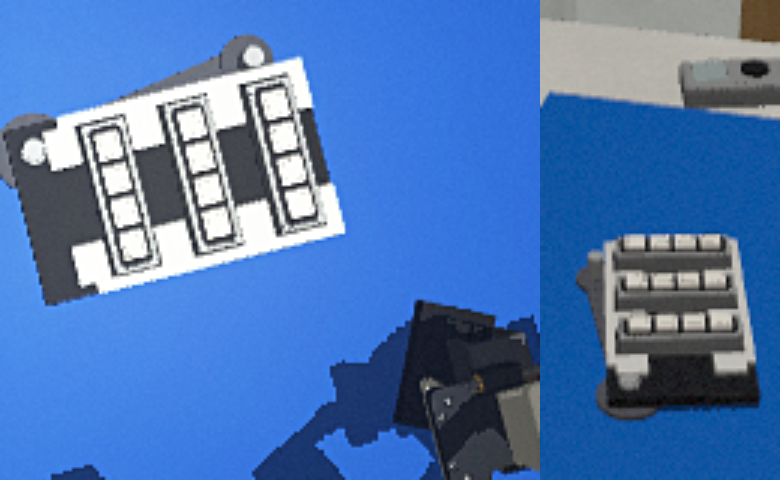

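The picture shows the plate tight against its stop post, which by two views is only about 35 mm tall, so the fork will clear it. The roller is held with a weight of about 3 N. I'll move it over the start of pad 3.

Call:
jog_arm --targets '[{"xyz": [0.262, -0.153, 0], "spin": 0}, {"xyz": [0.524, -0.306, 0], "spin": 0}, {"xyz": [0.524, -0.306, 0], "spin": 0}, {"xyz": [0.524, -0.306, 0], "spin": 0}, {"xyz": [0.262, -0.153, 0], "spin": 0}, {"xyz": [0, 0, 0.2], "spin": 0}, {"xyz": [0, 0, 0.15], "spin": 0}, {"xyz": [0, 0, 0.08], "spin": 0}, {"xyz": [0, 0, 0], "spin": 0}, {"xyz": [0, 0, 0], "spin": 0}]'

```text
time: 47.35
tool_pos: [572.4, -238.4, 120.3]
tcp_rot: [3.141, -0.0, 0.267]
contact_force: [1.1, -0.3, -2.8]
grip_width: 39.8
finger_force: 30.0
```

```bash
python3 -c "
from h import *
o=bot.get_obs();print(o['tool_pos'],o['tcp_rot'],o['contact_force'],o['moment'])
for c in ([620.4,-224.3],): print(c,go((*(np.array(c)-50*np.array([np.cos(.268),np.sin(.268)])),112),.268))
"
```

```text
[ 572.35505589 -238.3830208   120.28565714] [ 3.14105501e+00 -4.27250765e-04  2.66879747e-01] [ 1.12529119 -0.30431408 -2.78610241] [ 0.03322424 -0.02815091  0.00377066]
[620.4, -224.3] (array([ 0.00125, -0.01125,  0.10375]), np.float64(-0.01))
```

Call:
jog_arm --targets '[{"xyz": [0, -0.01, 0.02], "spin": 0}, {"xyz": [0, 0, 0.02], "spin": 0}, {"xyz": [0, 0, 0.02], "spin": 0}, {"xyz": [0, 0, 0.02], "spin": 0}, {"xyz": [0, 0, 0.02], "spin": 0}, {"xyz": [0, 0, 0], "spin": 0}, {"xyz": [0, 0, 0], "spin": 0}, {"xyz": [0, 0, 0], "spin": 0}, {"xyz": [0, 0, 0], "spin": 0}, {"xyz": [0, 0, 0], "spin": 0}]'

```text
time: 48.6
tool_pos: [572.6, -237.1, 112.5]
tcp_rot: [3.141, -0.001, 0.268]
contact_force: [-0.4, -0.1, 4.7]
grip_width: 39.4
finger_force: 30.0
```

The force is 7.6 N net, matching the sprung wheel at about 2 mm. I'll press slightly further and run the stroke.

Call:
jog_arm --targets '[{"xyz": [0.06, 0, 0.01], "spin": 0}, {"xyz": [0.13, 0, 0], "spin": 0}, {"xyz": [0.13, 0, 0], "spin": 0}, {"xyz": [0.13, 0, 0], "spin": 0}, {"xyz": [0.13, 0, 0], "spin": 0}, {"xyz": [0.13, 0, 0], "spin": 0}, {"xyz": [0.13, 0, 0], "spin": 0}, {"xyz": [0.13, 0, 0], "spin": 0}, {"xyz": [0.13, 0, 0], "spin": 0}, {"xyz": [0.13, 0, 0], "spin": 0}]'

```text
time: 49.85
tool_pos: [667.8, -211.0, 112.0]
tcp_rot: [3.141, -0.001, 0.268]
contact_force: [-1.1, 1.1, 5.3]
grip_width: 39.5
finger_force: 30.0
```

Call:
jog_arm --targets '[{"xyz": [0.03, 0, 0], "spin": 0}, {"xyz": [0, 0, 0], "spin": 0}, {"xyz": [-0.06, 0, 0], "spin": 0}, {"xyz": [-0.12, 0, 0], "spin": 0}, {"xyz": [-0.15, 0, 0], "spin": 0}, {"xyz": [-0.15, 0, 0], "spin": 0}, {"xyz": [-0.15, 0, 0], "spin": 0}, {"xyz": [-0.15, 0, 0], "spin": 0}, {"xyz": [-0.15, 0, 0], "spin": 0}, {"xyz": [-0.15, 0, 0], "spin": 0}]'

```text
time: 51.1
tool_pos: [586.4, -233.4, 112.0]
tcp_rot: [3.14, -0.002, 0.268]
contact_force: [-0.2, 1.7, 6.1]
grip_width: 39.7
finger_force: 30.0
```

Call:
jog_arm --targets '[{"xyz": [-0.1, 0, 0], "spin": 0}, {"xyz": [-0.07, 0, 0], "spin": 0}, {"xyz": [0, 0, -0.1], "spin": 0}, {"xyz": [0, 0, -0.1], "spin": 0}, {"xyz": [0, -0.3, 0], "spin": 0}, {"xyz": [0, -0.4, 0], "spin": 0}, {"xyz": [0, -0.2, 0], "spin": 0}, {"xyz": [0, 0, 0.05], "spin": 0}, {"xyz": [0, 0, 0.05], "spin": 0}, {"xyz": [0, 0, 0], "spin": 0}]'

```text
time: 52.35
tool_pos: [554.0, -168.3, 118.6]
tcp_rot: [3.142, 0.0, 0.267]
contact_force: [-0.2, 0.3, -2.8]
grip_width: 39.6
finger_force: 30.0
```

```bash
python3 -c "
from h import *
o=bot.get_obs();print(o['tool_pos'],o['tcp_rot'],o['contact_force'],o['moment'])
for c in ([601.8,-153.7],): print(c,go((*(np.array(c)-50*np.array([np.cos(.268),np.sin(.268)])),112),.268))
a=bot.capture('top');cv2.imwrite('pics/top10.png',a)
P=head(a,54);print(P)
"
```

```text
[ 553.99129199 -168.26183614  118.62987401] [3.14154438e+00 3.91088071e-04 2.66911644e-01] [-0.2182569   0.26488248 -2.82827654] [0.08239212 0.00786773 0.01495873]
[601.8, -153.7] (array([-0.    , -0.0175,  0.0825]), np.float64(-0.01))
[[ 663.38575919 -211.49357125]
 [ 643.68624924 -142.3266923 ]
 [ 623.09431123  -71.29842805]
 [ 615.74906969 -149.95103003]
 [ 595.20346065  -78.88780081]
 [ 382.935969   -140.39842721]]
```

Call:
jog_arm --targets '[{"xyz": [0, -0.017, 0.023], "spin": 0}, {"xyz": [0, 0, 0.02], "spin": 0}, {"xyz": [0, 0, 0.02], "spin": 0}, {"xyz": [0, 0, 0.02], "spin": 0}, {"xyz": [0, 0, 0], "spin": 0}, {"xyz": [0.07, 0, 0], "spin": 0}, {"xyz": [0.13, 0, 0], "spin": 0}, {"xyz": [0.13, 0, 0], "spin": 0}, {"xyz": [0.13, 0, 0], "spin": 0}, {"xyz": [0.13, 0, 0], "spin": 0}]'

```text
time: 53.65
tool_pos: [599.5, -153.0, 112.3]
tcp_rot: [-3.141, 0.001, 0.268]
contact_force: [-0.6, -3.1, 5.8]
grip_width: 39.7
finger_force: 30.0
```

Call:
jog_arm --targets '[{"xyz": [0.13, 0, 0], "spin": 0}, {"xyz": [0.13, 0, 0], "spin": 0}, {"xyz": [0.13, 0, 0], "spin": 0}, {"xyz": [0.13, 0, 0], "spin": 0}, {"xyz": [0.13, 0, 0], "spin": 0}, {"xyz": [0.02, 0, 0], "spin": 0}, {"xyz": [0, 0, 0], "spin": 0}, {"xyz": [-0.08, 0, 0], "spin": 0}, {"xyz": [-0.15, 0, 0], "spin": 0}, {"xyz": [-0.15, 0, 0], "spin": 0}]'

```text
time: 54.9
tool_pos: [622.0, -146.6, 112.4]
tcp_rot: [-3.141, -0.001, 0.268]
contact_force: [1.0, -3.0, 4.2]
grip_width: 40.1
finger_force: 30.0
```

Call:
jog_arm --targets '[{"xyz": [-0.15, 0, 0], "spin": 0}, {"xyz": [-0.15, 0, 0], "spin": 0}, {"xyz": [-0.15, 0, 0], "spin": 0}, {"xyz": [-0.15, 0, 0], "spin": 0}, {"xyz": [-0.15, 0, 0], "spin": 0}, {"xyz": [-0.13, 0, 0], "spin": 0}, {"xyz": [0, 0, -0.1], "spin": 0}, {"xyz": [0, 0, -0.1], "spin": 0}, {"xyz": [0, -0.46, 0], "spin": 0}, {"xyz": [0, -0.45, 0], "spin": 0}]'

```text
time: 56.15
tool_pos: [533.9, -94.3, 128.0]
tcp_rot: [-3.14, 0.001, 0.267]
contact_force: [1.2, 1.0, -2.2]
grip_width: 40.2
finger_force: 30.0
```

Call:
jog_arm --targets '[{"xyz": [0, 0, 0], "spin": 0}, {"xyz": [0, 0, 0.05], "spin": 0}, {"xyz": [0, 0, 0.05], "spin": 0}, {"xyz": [0, 0, 0], "spin": 0}, {"xyz": [0, 0, 0], "spin": 0}, {"xyz": [0, 0, 0], "spin": 0}, {"xyz": [0, 0, 0], "spin": 0}, {"xyz": [0, 0, 0], "spin": 0}, {"xyz": [0, 0, 0], "spin": 0}, {"xyz": [0, 0, 0], "spin": 0}]'

```text
time: 57.4
tool_pos: [534.3, -95.8, 120.5]
tcp_rot: [3.142, 0.0, 0.268]
contact_force: [-0.2, -0.4, -4.7]
grip_width: 39.9
finger_force: 30.0
```

```bash
python3 -c "
from h import *
o=bot.get_obs();print(o['tool_pos'],o['tcp_rot'],o['contact_force'],o['moment'])
for c in ([581.2,-82.8],): print(c,go((*(np.array(c)-50*np.array([np.cos(.268),np.sin(.268)])),112),.268))
"
```

```text
[534.26348801 -95.81096776 120.47248503] [3.14152145e+00 4.47321335e-05 2.67812534e-01] [-0.17785964 -0.43745341 -4.68955623] [-0.00588043  0.01492273 -0.01488251]
[581.2, -82.8] (array([-0.01625, -0.00125,  0.10625]), np.float64(-0.0))
```

Call:
jog_arm --targets '[{"xyz": [-0.016, 0, 0.04], "spin": 0}, {"xyz": [0, 0, 0.02], "spin": 0}, {"xyz": [0, 0, 0.02], "spin": 0}, {"xyz": [0, 0, 0.03], "spin": 0}, {"xyz": [0, 0, 0], "spin": 0}, {"xyz": [0.07, 0, 0], "spin": 0}, {"xyz": [0.13, 0, 0], "spin": 0}, {"xyz": [0.13, 0, 0], "spin": 0}, {"xyz": [0.13, 0, 0], "spin": 0}, {"xyz": [0.13, 0, 0], "spin": 0}]'

```text
time: 58.65
tool_pos: [578.6, -83.9, 112.1]
tcp_rot: [3.141, 0.001, 0.268]
contact_force: [-1.6, -1.1, 6.0]
grip_width: 39.9
finger_force: 30.0
```

Call:
jog_arm --targets '[{"xyz": [0.13, 0, 0], "spin": 0}, {"xyz": [0.13, 0, 0], "spin": 0}, {"xyz": [0.13, 0, 0], "spin": 0}, {"xyz": [0.13, 0, 0], "spin": 0}, {"xyz": [0.13, 0, 0], "spin": 0}, {"xyz": [0.02, 0, 0], "spin": 0}, {"xyz": [0, 0, 0], "spin": 0}, {"xyz": [-0.08, 0, 0], "spin": 0}, {"xyz": [-0.15, 0, 0], "spin": 0}, {"xyz": [-0.15, 0, 0], "spin": 0}]'

```text
time: 59.9
tool_pos: [601.4, -77.7, 112.4]
tcp_rot: [3.141, -0.002, 0.268]
contact_force: [-0.1, 0.5, 6.0]
grip_width: 39.9
finger_force: 30.0
```

Call:
jog_arm --targets '[{"xyz": [-0.15, 0, 0], "spin": 0}, {"xyz": [-0.15, 0, 0], "spin": 0}, {"xyz": [-0.15, 0, 0], "spin": 0}, {"xyz": [-0.15, 0, 0], "spin": 0}, {"xyz": [-0.15, 0, 0], "spin": 0}, {"xyz": [-0.13, 0, 0], "spin": 0}, {"xyz": [0, 0, -0.2], "spin": 0}, {"xyz": [0, 0, -0.4], "spin": 0}, {"xyz": [-0.6, 0, 0], "spin": 0}, {"xyz": [-0.6, 0, 0], "spin": 0}]'

```text
time: 61.15
tool_pos: [439.0, -121.5, 159.0]
tcp_rot: [-3.141, 0.001, 0.269]
contact_force: [-0.9, -1.1, -3.1]
grip_width: 39.7
finger_force: 30.0
```

```bash
python3 -c "
from h import *
o=bot.get_obs();print(o['tool_pos'],o['tcp_rot'],o['contact_force'],o['moment'])
a=bot.capture('top');b=bot.capture('side');cv2.imwrite('pics/top11.png',a);cv2.imwrite('pics/side11.png',b)
np.set_printoptions(precision=1,suppress=True)
P=head(a,50);print(P[P[:,1].argsort()])
o=cv2.imread('pics/side9.png')
for z,im in ((54,o),(50,b)):
  r=[x for x in blobs('side',im,(318,150,385,210),z,15,185)]
  print(len(r),[(int(x[0]),x[1]) for x in r])
"
```

```text
[ 438.95518067 -121.54110694  159.02333495] [-3.14115991e+00  1.14924293e-03  2.68864567e-01] [-0.90010386 -1.05581235 -3.1387448 ] [-0.03539061  0.01901798 -0.0032909 ]
[[ 578.7 -235.7]
 [ 606.5 -228. ]
 [ 634.7 -220.6]
 [ 662.6 -212.9]
 [ 559.6 -165.1]
 [ 587.6 -157.4]
 [ 616.  -149.9]
 [ 393.9 -146.7]
 [ 643.4 -142.2]
 [ 539.   -94.7]
 [ 567.2  -86.7]
 [ 595.2  -79. ]
 [ 623.2  -71.3]]
13 [(20, array([331.6, 159.7])), (18, array([339.5, 159.9])), (22, array([347.8, 159.8])), (151, array([325.4, 188.3])), (21, array([331.3, 172.7])), (18, array([340.5, 172.9])), (19, array([348.9, 172.2])), (26, array([357.6, 171.6])), (104, array([365.9, 193.8])), (29, array([359.8, 185.5])), (24, array([332.8, 186.7])), (25, array([341.7, 186.6])), (23, array([351. , 186.4]))]
13 [(19, array([331.5, 160.8])), (20, array([339.6, 160.7])), (19, array([347.6, 160.5])), (137, array([365.7, 187.1])), (143, array([325.4, 188.5])), (20, array([331.2, 173.7])), (18, array([340.4, 173.8])), (17, array([349.2, 172.8])), (19, array([357.6, 173.2])), (22, array([332.9, 187.9])), (26, array([341.8, 187.5])), (24, array([351. , 187.4])), (21, array([360. , 187.1]))]
```

All twelve caps are about 1 px lower in the side view, which matches 4 mm. Net rolling force stayed at 7–9 N and the plate hasn't moved from its stop. I'll return the roller.

Call:
jog_arm --targets '[{"xyz": [0, 0, 0], "spin": 0.87}, {"xyz": [0, 0, 0], "spin": 0.87}, {"xyz": [0, 0, 0], "spin": 0.87}, {"xyz": [0, 0, 0], "spin": 0.87}, {"xyz": [0, 0, 0], "spin": 0.87}, {"xyz": [0, 0, 0], "spin": 0}, {"xyz": [0, 0, 0], "spin": 0}, {"xyz": [0, 0, 0], "spin": 0}, {"xyz": [0, 0, 0], "spin": 0}, {"xyz": [0, 0, 0], "spin": 0}]'

```text
time: 62.5
tool_pos: [440.5, -121.6, 159.7]
tcp_rot: [3.142, -0.0, -0.167]
contact_force: [0.1, 0.6, -2.7]
grip_width: 39.9
finger_force: 30.0
```

```bash
python3 -c "
from h import *
o=bot.get_obs();print(o['tool_pos'],o['tcp_rot']);print(go((436.6,-376.7,90),-.166))"
```

```text
[ 440.50116801 -121.5833364   159.68786209] [ 3.14150560e+00 -8.63269440e-05 -1.66985046e-01]
(array([0.47875, 3.15375, 0.87125]), np.float64(-0.01))
```

Call:
jog_arm --targets '[{"xyz": [0.08, 0.525, 0], "spin": 0}, {"xyz": [0.08, 0.525, 0], "spin": 0}, {"xyz": [0.08, 0.525, 0], "spin": 0}, {"xyz": [0.08, 0.525, 0], "spin": 0}, {"xyz": [0.08, 0.525, 0], "spin": 0}, {"xyz": [0.08, 0.525, 0], "spin": 0}, {"xyz": [0, 0, 0.3], "spin": 0}, {"xyz": [0, 0, 0.3], "spin": 0}, {"xyz": [0, 0, 0.27], "spin": 0}, {"xyz": [0, 0, 0], "spin": 0}]'

```text
time: 63.75
tool_pos: [435.5, -375.5, 88.4]
tcp_rot: [-3.139, 0.003, -0.167]
contact_force: [1.1, -0.2, -2.8]
grip_width: 39.6
finger_force: 30.0
```

```bash
python3 -c "
from h import *
o=bot.get_obs();print(o['tool_pos'],o['tcp_rot']);print(go((436.6,-376.7,66.5),-.166))"
```

```text
[ 435.47839479 -375.54774577   88.36302147] [-3.13901995  0.00333924 -0.16717832]
(array([0.01625, 0.0125 , 0.27375]), np.float64(-0.01))
```

Call:
jog_arm --targets '[{"xyz": [0.008, 0.006, 0.1], "spin": 0}, {"xyz": [0, 0, 0.06], "spin": 0}, {"xyz": [0, 0, 0.04], "spin": 0}, {"xyz": [0, 0, 0.02], "spin": 0}, {"xyz": [0, 0, 0], "spin": 0}, {"xyz": [0, 0, 0], "spin": 0}, {"xyz": [0, 0, 0], "spin": 0}, {"xyz": [0, 0, 0], "spin": 0}, {"xyz": [0, 0, 0], "spin": 0}, {"xyz": [0, 0, 0], "spin": 0}]'

```text
time: 65.0
tool_pos: [437.0, -377.0, 72.5]
tcp_rot: [3.141, -0.0, -0.167]
contact_force: [0.0, 0.0, -3.3]
grip_width: 39.5
finger_force: 30.0
```

Call:
jog_arm --targets '[{"xyz": [0, 0, 0.03], "spin": 0}, {"xyz": [0, 0, 0.02], "spin": 0}, {"xyz": [0, 0, 0.015], "spin": 0}, {"xyz": [0, 0, 0.01], "spin": 0}, {"xyz": [0, 0, 0], "spin": 0}, {"xyz": [0, 0, 0], "spin": 0}, {"xyz": [0, 0, 0], "spin": 0}, {"xyz": [0, 0, 0], "spin": 0}, {"xyz": [0, 0, 0], "spin": 0}, {"xyz": [0, 0, 0], "spin": 0}]'

```text
time: 66.25
tool_pos: [437.0, -377.0, 66.5]
tcp_rot: [3.142, -0.0, -0.167]
contact_force: [-0.2, 0.7, -1.5]
grip_width: 39.9
finger_force: 30.0
```

Call:
jog_arm --targets '[{"xyz": [0, 0, 0], "spin": 0}, {"xyz": [0, 0, 0], "spin": 0}, {"xyz": [0, 0, 0], "spin": 0}, {"xyz": [0, 0, -0.4], "spin": 0}, {"xyz": [0, 0, -0.6], "spin": 0}, {"xyz": [0, 0, -0.2], "spin": -0.87}, {"xyz": [0, 0, 0], "spin": -0.87}, {"xyz": [0, 0, 0], "spin": -0.87}, {"xyz": [0, 0, 0], "spin": -0.87}, {"xyz": [0, 0, 0], "spin": -0.87}]' --gripper 70

```text
time: 67.5
tool_pos: [437.0, -377.1, 162.6]
tcp_rot: [3.141, -0.0, 0.271]
contact_force: [0.2, 0.4, -1.3]
grip_width: 64.0
finger_force: 0.0
```

```bash
python3 -c "
from h import *
o=bot.get_obs();print(o['tool_pos'],o['tcp_rot']);print(go((620.5,-224.3,90),.268))"
```

```text
[ 436.99071312 -377.08361386  162.59655261] [ 3.14123746e+00 -1.45903866e-04  2.70651123e-01]
(array([ 2.7175 , -1.23375,  0.9075 ]), np.float64(0.03))
```

Call:
jog_arm --targets '[{"xyz": [0.544, -0.247, 0], "spin": 0}, {"xyz": [0.544, -0.247, 0], "spin": 0}, {"xyz": [0.544, -0.247, 0], "spin": 0}, {"xyz": [0.544, -0.247, 0], "spin": 0}, {"xyz": [0.544, -0.247, 0], "spin": 0}, {"xyz": [0, 0, 0.4], "spin": 0}, {"xyz": [0, 0, 0.4], "spin": 0}, {"xyz": [0, 0, 0.1], "spin": 0}, {"xyz": [0, 0, 0], "spin": 0}, {"xyz": [0, 0, 0], "spin": 0}]' --gripper 58

```text
time: 68.75
tool_pos: [621.5, -224.8, 92.2]
tcp_rot: [3.14, -0.002, 0.268]
contact_force: [-0.4, 0.0, 0.7]
grip_width: 53.3
finger_force: 0.0
```

```bash
python3 -c "
from h import *
o=bot.get_obs();print(o['tool_pos'],o['tcp_rot'],o['grip_width']);print(go((620.5,-224.3,27),.268))
a=bot.capture('top');b=bot.capture('side');cv2.imwrite('pics/top12.png',a);cv2.imwrite('pics/side12.png',b)
for n,im,r in (('top',a,(400,540,200,320)),('side',b,(380,430,120,165))):
  h=cv2.cvtColor(im,cv2.COLOR_BGR2HSV); m=((h[...,0]>5)&(h[...,0]<20)&(h[...,1]>140)&(h[...,2]>90))
  q=np.argwhere(m)[:,::-1];q=q[(q[:,0]>r[0])&(q[:,0]<r[1])&(q[:,1]>r[2])&(q[:,1]<r[3])];print(n,len(q),q.mean(0),q.min(0),q.max(0))
"
```

```text
[ 621.48622718 -224.80305856   92.19729401] [ 3.13958227e+00 -2.15004723e-03  2.67516923e-01] 53.289400864909105
(array([-0.01   , -0.00875,  0.815  ]), np.float64(-0.0))
top 96 [476.22916667 267.76041667] [470 262] [481 273]
side 76 [402.15789474 132.44736842] [398 127] [408 142]
```

The roller is back in its rest, its grip at the same pixel extents as at the start. Now I pick pad 3 from the plate.

Call:
jog_arm --targets '[{"xyz": [-0.01, -0.008, 0.3], "spin": 0}, {"xyz": [0, 0, 0.25], "spin": 0}, {"xyz": [0, 0, 0.15], "spin": 0}, {"xyz": [0, 0, 0.08], "spin": 0}, {"xyz": [0, 0, 0.03], "spin": 0}, {"xyz": [0, 0, 0], "spin": 0}, {"xyz": [0, 0, 0], "spin": 0}, {"xyz": [0, 0, 0], "spin": 0}, {"xyz": [0, 0, 0], "spin": 0}, {"xyz": [0, 0, 0], "spin": 0}]'

```text
time: 70.1
tool_pos: [619.7, -223.8, 25.7]
tcp_rot: [3.141, -0.0, 0.268]
contact_force: [-0.3, 0.2, -0.8]
grip_width: 53.4
finger_force: 0.0
```

Call:
jog_arm --targets '[{"xyz": [0, 0, 0], "spin": 0}, {"xyz": [0, 0, 0], "spin": 0}, {"xyz": [0, 0, 0], "spin": 0}, {"xyz": [0, 0, -0.05], "spin": 0}, {"xyz": [0, 0, -0.2], "spin": 0}, {"xyz": [0, 0, -0.3], "spin": 0}, {"xyz": [0, 0, -0.3], "spin": 0}, {"xyz": [0, 0, 0], "spin": 0.9}, {"xyz": [0, 0, 0], "spin": 0.9}, {"xyz": [0, 0, 0], "spin": 0.85}]' --gripper 10

```text
time: 71.35
tool_pos: [619.9, -223.8, 95.0]
tcp_rot: [3.141, -0.001, -0.0]
contact_force: [0.2, 0.4, -2.3]
grip_width: 39.7
finger_force: 30.0
```

```bash
python3 -c "
from h import *
o=bot.get_obs();print(o['tool_pos'],o['tcp_rot'],o['grip_width']);print(go((517,400,95),o['tcp_rot'][2]))"
```

```text
[ 619.91212751 -223.84483879   94.95369207] [ 3.14103916e+00 -1.00983548e-03 -3.66649592e-05] 39.66869083015456
(array([-1.28625, -7.7975 , -0.     ]), np.float64(-0.0))
```

Call:
jog_arm --targets '[{"xyz": [-0.107, -0.65, 0], "spin": 0}, {"xyz": [-0.107, -0.65, 0], "spin": 0}, {"xyz": [-0.107, -0.65, 0], "spin": 0}, {"xyz": [-0.107, -0.65, 0], "spin": 0}, {"xyz": [-0.107, -0.65, 0], "spin": 0}, {"xyz": [-0.107, -0.65, 0], "spin": 0}, {"xyz": [-0.107, -0.65, 0], "spin": 0}, {"xyz": [-0.107, -0.65, 0], "spin": 0}, {"xyz": [-0.107, -0.65, 0], "spin": 0}, {"xyz": [-0.107, -0.65, 0], "spin": 0}]'

```text
time: 72.6
tool_pos: [532.6, 297.8, 95.0]
tcp_rot: [-3.141, -0.002, 0.003]
contact_force: [1.2, -0.8, -2.6]
grip_width: 40.0
finger_force: 30.0
```

Call:
jog_arm --targets '[{"xyz": [-0.107, -0.65, 0], "spin": 0}, {"xyz": [-0.107, -0.65, 0], "spin": 0}, {"xyz": [0, 0, 0.3], "spin": 0}, {"xyz": [0, 0, 0.3], "spin": 0}, {"xyz": [0, 0, 0.25], "spin": 0}, {"xyz": [0, 0, 0.1], "spin": 0}, {"xyz": [0, 0, 0.05], "spin": 0}, {"xyz": [0, 0, 0], "spin": 0}, {"xyz": [0, 0, 0], "spin": 0}, {"xyz": [0, 0, 0], "spin": 0}]'

```text
time: 73.85
tool_pos: [515.5, 400.1, 14.3]
tcp_rot: [-3.141, -0.001, 0.003]
contact_force: [-0.2, -0.8, -2.5]
grip_width: 39.8
finger_force: 30.0
```

Call:
jog_arm --targets '[{"xyz": [0, 0, 0.02], "spin": 0}, {"xyz": [0, 0, 0.015], "spin": 0}, {"xyz": [0, 0, 0.01], "spin": 0}, {"xyz": [0, 0, 0], "spin": 0}, {"xyz": [0, 0, 0], "spin": 0}, {"xyz": [0, 0, 0], "spin": 0}, {"xyz": [0, 0, 0], "spin": 0}, {"xyz": [0, 0, 0], "spin": 0}, {"xyz": [0, 0, 0], "spin": 0}, {"xyz": [0, 0, 0], "spin": 0}]'

```text
time: 75.1
tool_pos: [515.3, 399.9, 10.7]
tcp_rot: [3.142, -0.0, 0.003]
contact_force: [-2.4, -1.7, 6.5]
grip_width: 39.8
finger_force: 30.0
```

Call:
jog_arm --targets '[{"xyz": [0, 0, 0], "spin": 0}, {"xyz": [0, 0, 0], "spin": 0}, {"xyz": [0, 0, 0], "spin": 0}, {"xyz": [0, 0, -0.4], "spin": 0}, {"xyz": [0, 0, -0.6], "spin": 0}, {"xyz": [0, 0, 0], "spin": -0.9}, {"xyz": [0, 0, 0], "spin": -0.9}, {"xyz": [0, 0, 0], "spin": -0.85}, {"xyz": [-0.072, 0.633, 0], "spin": 0}, {"xyz": [-0.072, 0.633, 0], "spin": 0}]' --gripper 60

```text
time: 76.35
tool_pos: [530.9, 298.5, 89.8]
tcp_rot: [3.141, -0.0, 0.269]
contact_force: [0.8, 0.2, -0.7]
grip_width: 55.2
finger_force: 0.0
```

Call:
jog_arm --targets '[{"xyz": [-0.072, 0.633, 0], "spin": 0}, {"xyz": [-0.072, 0.633, 0], "spin": 0}, {"xyz": [-0.072, 0.633, 0], "spin": 0}, {"xyz": [-0.072, 0.633, 0], "spin": 0}, {"xyz": [-0.072, 0.633, 0], "spin": 0}, {"xyz": [-0.072, 0.633, 0], "spin": 0}, {"xyz": [-0.072, 0.633, 0], "spin": 0}, {"xyz": [-0.072, 0.633, 0], "spin": 0}, {"xyz": [-0.072, 0.633, 0], "spin": 0}, {"xyz": [0, 0, 0], "spin": 0}]' --gripper 58

```text
time: 77.6
tool_pos: [601.8, -157.9, 89.8]
tcp_rot: [3.14, -0.001, 0.263]
contact_force: [-0.2, -0.5, 0.3]
grip_width: 53.3
finger_force: 0.0
```

```bash
python3 -c "
from h import *
o=bot.get_obs();print(o['tool_pos'],o['tcp_rot'],o['grip_width']);print(go((601.7,-153.7,26.5),.268))
a=bot.capture('top');b=bot.capture('side');cv2.imwrite('pics/top13.png',a);cv2.imwrite('pics/side13.png',b)
for n,im,bx,t in(('top',a,(130,180,275,270),190),('side',b,(280,240,390,370),140),):
  for x in blobs(n,im,bx,35,8,t): print(n,x[:3])
for x in blobs('side',b,(318,150,385,210),50,15,170): print(x[:3])
"
```

```text
[ 601.80777431 -157.86558546   89.84928608] [ 3.14027246e+00 -6.09215265e-04  2.63215671e-01] 53.29363089753673
(array([ 0.0125 , -0.05   ,  0.79125]), np.float64(-0.05))
top (np.int32(142), array([164.33098592, 224.01408451]), array([518.70361997, 396.45400559]))
top (np.int32(72), array([164.5, 208. ]), array([560.3226487 , 397.64174736]))
top (np.int32(74), array([163.72972973, 218.97297297]), array([531.74760302, 398.52911877]))
top (np.int32(71), array([163.46478873, 229.98591549]), array([503.15672134, 398.09817108]))
top (np.int32(75), array([163.21333333, 241.18666667]), array([474.13389985, 397.61397271]))
side (np.int32(83), array([311.93975904, 319.40963855]), array([559.15252351, 400.93637003]))
side (np.int32(83), array([323.79518072, 321.87951807]), array([530.45422918, 400.64072718]))
side (np.int32(85), array([335.85882353, 324.57647059]), array([501.46380012, 400.81371694]))
side (np.int32(86), array([348.03488372, 327.1627907 ]), array([472.62524494, 400.64066847]))
(np.int32(193), array([326.01554404, 184.87046632]), array([647.18844498, -77.57672181]))
(np.int32(35), array([363.82857143, 163.91428571]), array([ 549.81073851, -218.67357516]))
(np.int32(18), array([331.05555556, 173.38888889]), array([ 645.99156791, -140.56902122]))
(np.int32(53), array([367.62264151, 186.52830189]), array([ 515.88964931, -100.48429565]))
(np.int32(26), array([332.80769231, 187.61538462]), array([622.6716177 , -69.10736538]))
(np.int32(40), array([362.4, 200.4]), array([519.7056298 , -29.96348767]))
```

Call:
jog_arm --targets '[{"xyz": [0, 0, 0.2], "spin": 0}, {"xyz": [0, 0, 0.1], "spin": 0}, {"xyz": [0, 0, 0], "spin": 0}, {"xyz": [0, 0, 0], "spin": 0}, {"xyz": [0, 0, 0], "spin": 0}, {"xyz": [0, 0, 0], "spin": 0}, {"xyz": [0, 0, 0], "spin": 0}, {"xyz": [0, 0, 0], "spin": 0}, {"xyz": [0, 0, 0], "spin": 0}, {"xyz": [0, 0, 0], "spin": 0}]'

```text
time: 78.95
tool_pos: [601.5, -154.0, 66.1]
tcp_rot: [3.142, 0.0, 0.268]
contact_force: [0.7, -1.0, -0.1]
grip_width: 53.2
finger_force: 0.0
```

```bash
python3 -c "
from h import *
o=bot.get_obs();print(o['tool_pos'],o['tcp_rot'],o['grip_width']);print(go((601.7,-153.7,26),.268))"
```

```text
[ 601.54338232 -154.04911758   66.05156126] [3.14152909e+00 6.69415372e-07 2.67715075e-01] 53.201417395461405
(array([ 0.0025 , -0.00375,  0.50125]), np.float64(-0.0))
```

Call:
jog_arm --targets '[{"xyz": [0, 0, 0.2], "spin": 0}, {"xyz": [0, 0, 0.15], "spin": 0}, {"xyz": [0, 0, 0.1], "spin": 0}, {"xyz": [0, 0, 0.05], "spin": 0}, {"xyz": [0, 0, 0], "spin": 0}, {"xyz": [0, 0, 0], "spin": 0}, {"xyz": [0, 0, 0], "spin": 0}, {"xyz": [0, 0, 0], "spin": 0}, {"xyz": [0, 0, 0], "spin": 0}, {"xyz": [0, 0, 0], "spin": 0}]'

```text
time: 80.2
tool_pos: [601.6, -154.0, 26.1]
tcp_rot: [3.141, -0.0, 0.268]
contact_force: [0.8, -0.7, -0.8]
grip_width: 53.2
finger_force: 0.0
```

Call:
jog_arm --targets '[{"xyz": [0, 0, 0], "spin": 0}, {"xyz": [0, 0, 0], "spin": 0}, {"xyz": [0, 0, 0], "spin": 0}, {"xyz": [0, 0, -0.05], "spin": 0}, {"xyz": [0, 0, -0.2], "spin": 0}, {"xyz": [0, 0, -0.3], "spin": 0}, {"xyz": [0, 0, -0.3], "spin": 0}, {"xyz": [0, 0, 0], "spin": 0.9}, {"xyz": [0, 0, 0], "spin": 0.9}, {"xyz": [0, 0, 0], "spin": 0.85}]' --gripper 10

```text
time: 81.45
tool_pos: [601.8, -154.2, 95.3]
tcp_rot: [3.141, -0.001, -0.0]
contact_force: [0.7, 0.4, -1.8]
grip_width: 39.7
finger_force: 30.0
```

Call:
jog_arm --targets '[{"xyz": [-0.106, -0.574, 0], "spin": 0}, {"xyz": [-0.106, -0.574, 0], "spin": 0}, {"xyz": [-0.106, -0.574, 0], "spin": 0}, {"xyz": [-0.106, -0.574, 0], "spin": 0}, {"xyz": [-0.106, -0.574, 0], "spin": 0}, {"xyz": [-0.106, -0.574, 0], "spin": 0}, {"xyz": [-0.106, -0.574, 0], "spin": 0}, {"xyz": [-0.106, -0.574, 0], "spin": 0}, {"xyz": [-0.106, -0.574, 0], "spin": 0}, {"xyz": [-0.106, -0.574, 0], "spin": 0}]'

```text
time: 82.7
tool_pos: [515.4, 306.5, 95.3]
tcp_rot: [-3.141, -0.001, 0.003]
contact_force: [0.6, -0.4, -2.5]
grip_width: 39.8
finger_force: 30.0
```

Call:
jog_arm --targets '[{"xyz": [0, 0, 0], "spin": 0}, {"xyz": [0, 0, 0.3], "spin": 0}, {"xyz": [0, 0, 0.3], "spin": 0}, {"xyz": [0, 0, 0.25], "spin": 0}, {"xyz": [0, 0, 0.1], "spin": 0}, {"xyz": [0, 0, 0.04], "spin": 0}, {"xyz": [0, 0, 0], "spin": 0}, {"xyz": [0, 0, 0], "spin": 0}, {"xyz": [0, 0, 0], "spin": 0}, {"xyz": [0, 0, 0], "spin": 0}]'

```text
time: 83.95
tool_pos: [515.6, 305.0, 15.1]
tcp_rot: [-3.142, -0.0, 0.003]
contact_force: [-1.0, -0.5, -1.4]
grip_width: 39.6
finger_force: 30.0
```

Call:
jog_arm --targets '[{"xyz": [0, 0, 0.02], "spin": 0}, {"xyz": [0, 0, 0.02], "spin": 0}, {"xyz": [0, 0, 0.01], "spin": 0}, {"xyz": [0, 0, 0], "spin": 0}, {"xyz": [0, 0, 0], "spin": 0}, {"xyz": [0, 0, 0], "spin": 0}, {"xyz": [0, 0, 0], "spin": 0}, {"xyz": [0, 0, 0], "spin": 0}, {"xyz": [0, 0, 0], "spin": 0}, {"xyz": [0, 0, 0], "spin": 0}]'

```text
time: 85.2
tool_pos: [515.4, 304.9, 11.1]
tcp_rot: [3.141, 0.0, 0.003]
contact_force: [-4.0, -1.4, 5.6]
grip_width: 40.0
finger_force: 30.0
```

Call:
jog_arm --targets '[{"xyz": [0, 0, 0], "spin": 0}, {"xyz": [0, 0, 0], "spin": 0}, {"xyz": [0, 0, 0], "spin": 0}, {"xyz": [0, 0, -0.4], "spin": 0}, {"xyz": [0, 0, -0.6], "spin": 0}, {"xyz": [0, 0, 0], "spin": -0.9}, {"xyz": [0, 0, 0], "spin": -0.9}, {"xyz": [0, 0, 0], "spin": -0.85}, {"xyz": [-0.062, 0.611, 0], "spin": 0}, {"xyz": [-0.062, 0.611, 0], "spin": 0}]' --gripper 60

```text
time: 86.45
tool_pos: [531.9, 207.4, 90.7]
tcp_rot: [3.141, -0.0, 0.27]
contact_force: [0.2, 0.8, 0.8]
grip_width: 55.3
finger_force: 0.0
```

Call:
jog_arm --targets '[{"xyz": [-0.062, 0.611, 0], "spin": 0}, {"xyz": [-0.062, 0.611, 0], "spin": 0}, {"xyz": [-0.062, 0.611, 0], "spin": 0}, {"xyz": [-0.062, 0.611, 0], "spin": 0}, {"xyz": [-0.062, 0.611, 0], "spin": 0}, {"xyz": [-0.062, 0.611, 0], "spin": 0}, {"xyz": [0, 0, 0.3], "spin": 0}, {"xyz": [0, 0, 0], "spin": 0}, {"xyz": [0, 0, 0], "spin": 0}, {"xyz": [0, 0, 0], "spin": 0}]' --gripper 58

```text
time: 87.7
tool_pos: [581.2, -82.1, 67.8]
tcp_rot: [3.141, -0.001, 0.269]
contact_force: [0.4, -0.3, 0.8]
grip_width: 53.3
finger_force: 0.0
```

```bash
python3 -c "
from h import *
o=bot.get_obs();print(o['tool_pos'],o['tcp_rot'],o['grip_width']);print(go((581.2,-82.8,26),.268))
b=bot.capture('side')
for x in blobs('side',b,(280,240,390,370),35,8,140): print(x[:3])
for x in blobs('side',b,(318,150,385,210),50,15,170): print(x[:3])
"
```

```text
[581.20083622 -82.10495164  67.78687058] [ 3.14075416e+00 -1.26548482e-03  2.68876665e-01] 53.28873308570219
(array([-0.0025 ,  0.00875,  0.5225 ]), np.float64(0.01))
(np.int32(65), array([322.27692308, 287.46153846]), array([559.00600777, 306.01878968]))
(np.int32(67), array([333.43283582, 289.76119403]), array([530.08624683, 306.17583867]))
(np.int32(68), array([344.66176471, 292.14705882]), array([501.250963  , 306.54245079]))
(np.int32(68), array([356.14705882, 294.42647059]), array([472.18714648, 306.44040357]))
(np.int32(83), array([311.93975904, 319.40963855]), array([559.15252351, 400.93637003]))
(np.int32(82), array([323.74390244, 321.84146341]), array([530.5960183 , 400.57148256]))
(np.int32(85), array([335.85882353, 324.57647059]), array([501.46380012, 400.81371694]))
(np.int32(85), array([348.02352941, 327.21176471]), array([472.62410567, 400.77164843]))
(np.int32(210), array([325.99047619, 182.10952381]), array([650.80624448, -91.39919501]))
(np.int32(90), array([364.47777778, 170.43333333]), array([ 540.99681584, -182.57767401]))
(np.int32(25), array([332.68, 187.56]), array([623.13330274, -69.28385392]))
(np.int32(55), array([366.90909091, 198.07272727]), array([508.18974789, -44.04465972]))
```

Call:
jog_arm --targets '[{"xyz": [0, 0.008, 0.2], "spin": 0}, {"xyz": [0, 0, 0.15], "spin": 0}, {"xyz": [0, 0, 0.1], "spin": 0}, {"xyz": [0, 0, 0.07], "spin": 0}, {"xyz": [0, 0, 0], "spin": 0}, {"xyz": [0, 0, 0], "spin": 0}, {"xyz": [0, 0, 0], "spin": 0}, {"xyz": [0, 0, 0], "spin": 0}, {"xyz": [0, 0, 0], "spin": 0}, {"xyz": [0, 0, 0], "spin": 0}]'

```text
time: 89.0
tool_pos: [580.9, -83.3, 25.3]
tcp_rot: [3.141, -0.0, 0.268]
contact_force: [-0.2, 0.4, 0.3]
grip_width: 53.4
finger_force: 0.0
```

Call:
jog_arm --targets '[{"xyz": [0, 0, 0], "spin": 0}, {"xyz": [0, 0, 0], "spin": 0}, {"xyz": [0, 0, 0], "spin": 0}, {"xyz": [0, 0, -0.05], "spin": 0}, {"xyz": [0, 0, -0.2], "spin": 0}, {"xyz": [0, 0, -0.3], "spin": 0}, {"xyz": [0, 0, -0.3], "spin": 0}, {"xyz": [0, 0, 0], "spin": 0.9}, {"xyz": [0, 0, 0], "spin": 0.9}, {"xyz": [0, 0, 0], "spin": 0.87}]' --gripper 10

```text
time: 90.25
tool_pos: [581.0, -83.4, 94.5]
tcp_rot: [3.141, -0.001, -0.002]
contact_force: [-0.0, 0.8, -2.2]
grip_width: 39.9
finger_force: 30.0
```

Call:
jog_arm --targets '[{"xyz": [-0.115, -0.523, 0], "spin": 0}, {"xyz": [-0.115, -0.523, 0], "spin": 0}, {"xyz": [-0.115, -0.523, 0], "spin": 0}, {"xyz": [-0.115, -0.523, 0], "spin": 0}, {"xyz": [-0.115, -0.523, 0], "spin": 0}, {"xyz": [-0.115, -0.523, 0], "spin": 0}, {"xyz": [-0.115, -0.523, 0], "spin": 0}, {"xyz": [0, 0, 0], "spin": 0}, {"xyz": [0, 0, 0], "spin": 0}, {"xyz": [0, 0, 0], "spin": 0}]'

```text
time: 91.5
tool_pos: [516.6, 208.6, 93.6]
tcp_rot: [3.141, -0.0, -0.001]
contact_force: [-0.2, -0.1, -2.5]
grip_width: 39.8
finger_force: 30.0
```

Call:
jog_arm --targets '[{"xyz": [0, 0, 0.3], "spin": 0}, {"xyz": [0, 0, 0.3], "spin": 0}, {"xyz": [0, 0, 0.25], "spin": 0}, {"xyz": [0, 0, 0.1], "spin": 0}, {"xyz": [0, 0, 0.03], "spin": 0}, {"xyz": [0, 0, 0], "spin": 0}, {"xyz": [0, 0, 0], "spin": 0}, {"xyz": [0, 0, 0], "spin": 0}, {"xyz": [0, 0, 0], "spin": 0}, {"xyz": [0, 0, 0], "spin": 0}]'

```text
time: 92.75
tool_pos: [516.2, 209.6, 15.0]
tcp_rot: [3.142, -0.0, 0.001]
contact_force: [0.2, -0.1, -2.3]
grip_width: 39.9
finger_force: 30.0
```

Call:
jog_arm --targets '[{"xyz": [0, 0, 0.02], "spin": 0}, {"xyz": [0, 0, 0.02], "spin": 0}, {"xyz": [0, 0, 0.015], "spin": 0}, {"xyz": [0, 0, 0], "spin": 0}, {"xyz": [0, 0, 0], "spin": 0}, {"xyz": [0, 0, 0], "spin": 0}, {"xyz": [0, 0, 0], "spin": 0}, {"xyz": [0, 0, 0], "spin": 0}, {"xyz": [0, 0, 0], "spin": 0}, {"xyz": [0, 0, 0], "spin": 0}]'

```text
time: 94.0
tool_pos: [516.2, 209.6, 10.5]
tcp_rot: [3.142, -0.0, 0.001]
contact_force: [-0.1, 0.4, -1.8]
grip_width: 39.9
finger_force: 30.0
```

Call:
jog_arm --targets '[{"xyz": [0, 0, 0], "spin": 0}, {"xyz": [0, 0, 0], "spin": 0}, {"xyz": [0, 0, 0], "spin": 0}, {"xyz": [0, 0, -0.4], "spin": 0}, {"xyz": [0, 0, -0.6], "spin": 0}, {"xyz": [0, 0, -0.6], "spin": 0}, {"xyz": [0, 0, -0.6], "spin": 0}, {"xyz": [-0.3, 0.6, 0], "spin": 0}, {"xyz": [-0.3, 0.6, 0], "spin": 0}, {"xyz": [-0.3, 0.6, 0], "spin": 0}]' --gripper 60

```text
time: 95.25
tool_pos: [443.5, 64.3, 186.7]
tcp_rot: [3.141, -0.001, 0.002]
contact_force: [1.5, -0.5, -0.1]
grip_width: 55.0
finger_force: 0.0
```

```bash
python3 -c "
from h import *
np.set_printoptions(precision=1,suppress=True)
a=bot.capture('top');b=bot.capture('side');cv2.imwrite('pics/topE.png',a);cv2.imwrite('pics/sideE.png',b)
for x in blobs('side',b,(280,240,390,370),35,8,140): print(x[0],x[2])
print(jig('top',a,np.array([601.,-153.5]),.268))
cv2.imwrite('pics/v10.png',np.hstack([cv2.resize(a[90:300,120:500],(500,276)),cv2.resize(b[100:380,230:440],(207,276))]))
"
```

```text
57 [560.1 210.8]
60 [531.3 210.7]
57 [502.1 210.9]
59 [473.3 210.9]
65 [559. 306.]
67 [530.1 306.2]
68 [501.3 306.5]
68 [472.2 306.4]
81 [559.4 400.8]
83 [530.5 400.6]
83 [501.6 400.8]
85 [472.6 400.8]
(array([ 602.8, -154.1]), np.float64(0.28973185137153945), array([-2.2, -0.1, -1.9, -0.1]), np.float64(158.1))
```

View pics/v10.png

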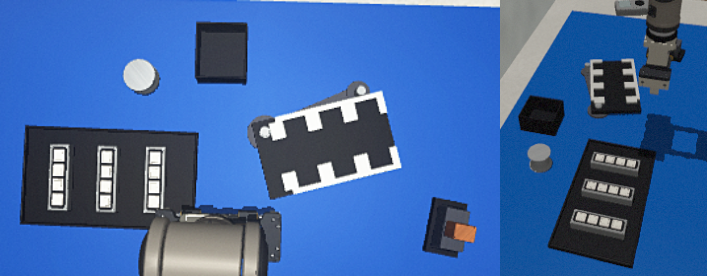

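The picture shows the three pads side by side in the tray, the roller in its rest, the plate against the post and the bystanders untouched. All the caps in each row read level, so they are home. One last check that the plate didn't shift while I picked the pads, then hand in.

```bash
python3 -c "
from h import *
def edge(f):
    # right/near free edge corner of comb: extreme white pixels
    m=white(cv2.imread(f),150); m[:150]=0;m[290:]=0;m[:,:300]=0;m[:,:395]=0;m[:,430:]=0
    q=np.argwhere(m)[:,::-1]; return len(q),(q@[1,1]).max(),(q@[1,-1]).max(),q.mean(0)
for f in ('top9','top11','topE'): print(f,edge(f'pics/{f}.png'))
"
```

```text
top9 (828, np.int64(653), np.int64(250), array([406.02415459, 190.88164251]))
top11 (1326, np.int64(718), np.int64(250), array([406.54524887, 220.673454  ]))
topE (435, np.int64(641), np.int64(250), array([407.48045977, 196.68045977]))
```

```bash
python3 -c "
from h import *
I=[cv2.imread(f'pics/{f}.png',0).astype(np.float32) for f in('top9','top11','topE')]
for (x0,y0) in ((408,152),(404,150)):
    P=[i[y0:y0+24,x0:x0+24] for i in I]; print([cv2.phaseCorrelate(P[0],p,cv2.createHanningWindow((24,24),cv2.CV_32F)) for p in P[1:]])
"
```

```text
[((-0.07003598090789609, 0.13527310232431944), 1.0410588052537706), ((0.12684190828566422, 0.6373918550547764), 0.35127151798870826)]
[((-0.2385937605813293, 0.03309376743057868), 0.8289301573402352), ((-0.5137700658640671, -0.057941652806423605), 0.788289960887697)]
```

```bash
python3 -c "
from plant import bot
print(bot.close_job())"
```

```text
the job is handed in; nothing more can be done
None
```

I handed the job in at about 95 s: all three keypads were rolled with every cap reading home and laid back in the tray, the roller is in its rest, and the plate is at its stop to within what the camera resolves; one pad touched a pocket wall at about 14 N while loading and was reseated.

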